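Colour change: get the white powder pot out from behind the bottles

TASK

The white pot of colour powder stands behind the two cocoa-butter bottles in the wooden stand. Clear the two bottles away onto the steel drip tray, set the white pot on the pan of the bench scale, and put the little black-lidded pot from the scale into the stand's rear hole where the white one was. Then put the two bottles back, each in the hole it came from; keep everything upright, and leave the red-lidded pot alone.

Things in the scene. Friction and masses are not known exactly. Their poses are not given: they have to be found in the camera images.
- blue_bottle_mid (a point): Blue squeeze bottle with a white cap and a paper band, 54 mm in diameter, 172 mm tall, 0.2 kg; straight-sided to 140 mm above its underside, then narrowing to the 35 mm wide cap; grip it near the top of the straight side. It starts in one of the two front holes of the stand. This point is on its axis, half-way up (86 mm above its underside); z is its axis, up.
- yellow_bottle_mid (a point): Yellow squeeze bottle, otherwise the same as the blue one, in the other front hole of the stand. This point is on its axis, half-way up (86 mm above its underside); z is its axis, up.
- white_pot_mid (a point): White round powder pot with a white screw lid, 50 mm in diameter at the lid (48 mm below it) and 50 mm tall, 0.05 kg. It starts in the stand's rear hole, close behind and between the two taller bottles, which are in the gripper's way. This point is its centre, 25 mm above its underside; z is its axis, up.
- small_pot_mid (a point): Small powder pot with a black screw lid and an orange body with a pale label, 38 mm in diameter at the lid and 40 mm tall, 0.11 kg. It starts on the pan of the bench scale near the middle. This point is its centre, 20 mm above its underside; z is its axis, up.
- rack: Fixed beech stand, 124 x 183 x 28 mm (x, y, z). Origin: centre of its underside; x points to its back (away from the robot), y to the left. Three round holes 14 mm deep (floors at z = 14 mm): two front holes of 65 mm diameter for the bottles at x = -21.5, y = +51 and -51 mm; a rear hole of 60 mm diameter at x = +23.5, y = 0. Two 14 mm brush holes in its rear corners stay empty.
- tray: Fixed shallow drip tray of bright steel, 130 x 170 mm (x, y) with a rim 14 mm high and a floor 3 mm thick; flat inside over 124 x 164 mm. Origin: centre of its underside; x points away from the robot, y to the left. It stands in front of or behind the stand; room for both bottles side by side along y.
- pan (a point): Centre of the top face of the bench scale's flat square pan, 140 x 155 mm (x, y), which lies 42 mm above the table. x points away from the robot, y to the left. The scale (200 x 170 mm, grey, with a display strip in front) does not move; both pots find room on the pan at once, the white one behind and to the right of the small one.
- red_pot_mid (a point): Bystander: round pot with a red lid, 64 mm in diameter, 62 mm tall, standing on the table to the left. To be left where it is. This point is its centre, 31 mm above the table.

How it is judged:
On the way, in this order (a step that is already met when the one before it is completed fails the run):
1. both bottles stand upright on the drip tray (x of blue_bottle_mid in the frame of tray between -0.06 and 0.06 m and y of blue_bottle_mid in the frame of tray between -0.08 and 0.08 m and z of blue_bottle_mid in the frame of tray between 0.081 and 0.097 m and angle between each of blue_bottle_mid, yellow_bottle_mid's own z axis and vertical below 0.1 rad and x of yellow_bottle_mid in the frame of tray between -0.06 and 0.06 m and y of yellow_bottle_mid in the frame of tray between -0.08 and 0.08 m and z of yellow_bottle_mid in the frame of tray between 0.081 and 0.097 m), for 0.2 s.
2. while the bottles stand on the tray, the white pot stands on the scale's pan and the small pot stands in the stand's rear hole (all of step 1 and x of white_pot_mid in the frame of pan between -0.066 and 0.066 m and y of white_pot_mid in the frame of pan between -0.072 and 0.072 m and z of white_pot_mid in the frame of pan between 0.018 and 0.032 m and angle between each of white_pot_mid, small_pot_mid's own z axis and vertical below 0.1 rad and x of small_pot_mid in the frame of rack between 0.0085 and 0.0385 m and y of small_pot_mid in the frame of rack between -0.015 and 0.015 m and z of small_pot_mid in the frame of rack between 0.027 and 0.041 m), for 0.2 s.
At the end, for the whole second after the job is handed in: White pot upright on the scale's pan, black-lidded pot upright on the floor of the stand's rear hole, each bottle upright in the front hole it came from (within 14 mm of its starting place), red-lidded pot not moved by more than 15 mm; all let go (x of white_pot_mid in the frame of pan between -0.066 and 0.066 m and y of white_pot_mid in the frame of pan between -0.072 and 0.072 m and z of white_pot_mid in the frame of pan between 0.018 and 0.032 m and angle between each of white_pot_mid, small_pot_mid, blue_bottle_mid, yellow_bottle_mid's own z axis and vertical below 0.1 rad and x of small_pot_mid in the frame of rack between 0.0085 and 0.0385 m and y of small_pot_mid in the frame of rack between -0.015 and 0.015 m and z of small_pot_mid in the frame of rack between 0.027 and 0.041 m and distance of each of blue_bottle_mid, yellow_bottle_mid from where it was at the start of the episode below 0.014 m and distance of red_pot_mid from where it was at the start of the episode below 0.015 m); the robot touches nothing.
It fails at once if a bottle or pot is tipped over (more than 30 degrees) (angle between any of blue_bottle_mid, yellow_bottle_mid, white_pot_mid, small_pot_mid's own z axis and vertical above 0.52 rad).
It fails at once if the red-lidded pot is pushed aside (more than 15 mm) (distance of red_pot_mid from where it was at the start of the episode above 0.015 m).
It also fails if it takes over 136 s, if anything falls off the work surface, if the arm or the gripper's body presses on something with over 40 N, if the wrist force passes 120 N, or if a joint passes its speed limit or range.

ROBOT

A 6-joint arm with a two-finger parallel gripper is mounted at the origin on a cart in front of the work surface, level with it; the furniture and walls round the work are solid. World frame = base frame: x ahead of the robot, y to its left, z up, the work surface at z = 0. Lengths are in m, angles in rad, forces in N, time in s.
With the tool pointing down it reaches from about 0.3 to 0.75 m from the base axis. Payload 8.5 kg.
Tool frame: the origin (TCP) lies midway between the tips of the shut fingers; the grasp point (between the pads) lies 19 mm behind it; z points along the fingers, y is the direction in which the jaws open and shut (so a half turn about z gives the same grasp; the last joint's range is limited). The gripper opens to 88 mm and grips with 3 to 60 N. Pads are 18 mm wide; open, the fingers measure 123 mm over their backs; the gripper's body (75 mm by 187 mm) begins 45 mm behind the grasp point.
Start: joints at [-1.501, 0.381, 1.297, -0, 1.464, -0.215], TCP at [0.155, -0.528, 0.239] pointing down, gripper open.
Joint ranges: [-3.11, 3.11], [-0.89, 2.33], [0.22, 2.48], [-1.42, 4.56], [0.17, 2.85], [-2.88, 2.88]. Speed limits (rad/s): [2.39, 2.39, 3.14, 3.14, 3.14, 3.14].

INTERFACE

Orientations are given as a rotation vector (axis times angle).
In Python, from station import monitor, imaging, job gives the robot as it stands.
- The arm moves only by the shell command python3 -m crank 'ROWS' [FORCE]. ROWS is JSON, a list of rows, each a list of 5 numbers: the shift along the tool's x, y, z in mm, then the turn about the tool's z in degrees, then the closure, from -1 (fully open) to 1 (shut). A call has 1 to 8 rows; each row is the pose to reach, as a shift and turn from the pose commanded when the call began, along the tool's axes at that moment; what a row does not reach only later rows make up. A row lasts 1/10 s, in which the tool goes at most 50 mm and 8.59 degrees, less where a joint would pass 70% of its speed; a pose out of reach is approached as far as the arm can. A call with a gripper value outside its range is refused whole. The fingers move at their own pace and stop on an object; FORCE is the grip in N (left out, the last holds). Time passes only in rows, so rows that repeat a pose let the fingers close. It gives the time, the measured TCP pose, the force and the opening at its end, in the units of the state.
- monitor.get_state(): the state, without advancing time (a new reading comes with each control period).
- imaging.get_image(name): name is "side" or "top" or "wrist"; returns the picture (384x512x3 uint8, red, green, blue); there is no depth.
- imaging.camera_params(name): a dict with "camera_matrix" (3x3 intrinsics, pixels), "rvec" (rotation vector, rad) and "tvec" (3), from world to camera coordinates, as OpenCV has them; the wrist camera has in their place "mount" (4x4, takes a point from camera to tool coordinates, whose origin is the TCP and whose axes are the flange's). Camera axes: x right, y down, z forward; pixel columns grow to the right and rows downward; lengths in m; the calibration is good to about 2 mm. The wrist camera is an equidistant fisheye: a pixel r from the principal point sees the ray r / f radians off the axis. A picture is of the moment at which its call begins: read the wrist's pose just before it. camera_params takes no time and is no camera call.
- job.finish_job(): hands the job in, once; it reports no verdict.
The state is a dict: "clock": time; "joint_positions": joint angles; "joint_velocities": joint speeds; "effort": joint torques, N m; "position": TCP position; "orientation": TCP orientation; "wrist_force": force on the tool from outside, world axes, zero at the start; "moment": the same for the moment, N m; "opening": finger opening in m.
Only numpy, scipy, OpenCV 4.12 (cv2) and the standard library are available. Lean on these libraries where they do the work, as an engineer would, in place of code of your own. Each camera call takes 0.05 s, during which the arm holds its last target.

## Working session

There is one attempt and no reset: what is moved stays moved. The work goes in short steps, Python scripts to look and compute and a shell command to move; the robot and the scene stay as the last step left them, time stands still between calls to the robot, and variables do not carry over. Pictures are saved under pics/ and viewed, and the job is handed in when it is done.

```bash
ls; mkdir -p pics
python3 - <<'E'
from station import monitor, imaging, job
import cv2,numpy as np
s=monitor.get_state();print(s)
for n in ("side","top","wrist"):
    im=imaging.get_image(n);cv2.imwrite(f"pics/{n}0.png",im[:,:,::-1]);print(n,imaging.camera_params(n))
E
```

```text
pics
{'clock': 0.0, 'joint_positions': array([-1.50127042e+00,  3.81173820e-01,  1.29825037e+00, -7.27215651e-07,
        1.46360014e+00, -2.15286811e-01]), 'joint_velocities': array([-0.00119683, -0.00116367,  0.00091192, -0.00013216,  0.00073091,
        0.00118609]), 'effort': array([ 1.13167316e-03, -4.37924588e+01, -2.24554628e+01,  7.13687693e-02,
        3.52216267e-02, -1.21855287e-04]), 'position': array([ 0.15452228, -0.52755424,  0.23815319]), 'orientation': array([-3.10837788e+00, -4.45669643e-01, -1.62547053e-04]), 'wrist_force': array([-0.35363652, -0.52976286, -0.64410423]), 'moment': array([ 0.01906927, -0.02611584,  0.04925139]), 'opening': 0.08816833498421404}
side {'camera_matrix': array([[362.58055344,   0.        , 255.23223808],
       [  0.        , 362.58055344, 193.56281775],
       [  0.        ,   0.        ,   1.        ]]), 'rvec': array([ 2.18756797, -0.05408703,  0.01986637]), 'tvec': array([-0.51707789,  0.18587262,  0.75713528])}
top {'camera_matrix': array([[406.56358683,   0.        , 262.8313515 ],
       [  0.        , 406.56358683, 189.78278882],
       [  0.        ,   0.        ,   1.        ]]), 'rvec': array([ 2.21361924, -2.15770946,  0.05068332]), 'tvec': array([0.1468134 , 0.52263202, 0.91183512])}
wrist {'camera_matrix': array([[297.31863964,   0.        , 257.8808863 ],
       [  0.        , 297.31863964, 185.82018481],
       [  0.        ,   0.        ,   1.        ]]), 'mount': array([[ 9.60176819e-04, -9.63334510e-01, -2.68301509e-01,
         6.93283806e-02],
       [ 9.99999471e-01,  1.02371973e-03, -9.69365918e-05,
         1.01722733e-03],
       [ 3.68047913e-04, -2.68301274e-01,  9.63334984e-01,
        -1.46044450e-01],
       [ 0.00000000e+00,  0.00000000e+00,  0.00000000e+00,
         1.00000000e+00]])}
```

View pics/side0.png

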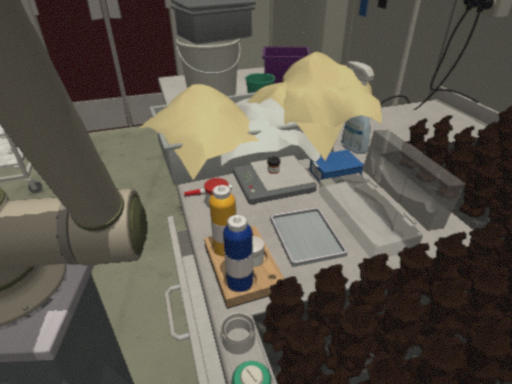

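View pics/top0.png

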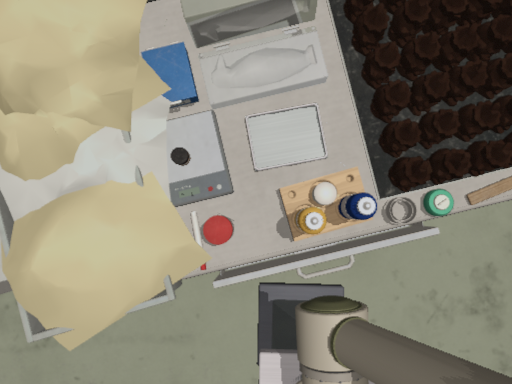

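View pics/wrist0.png

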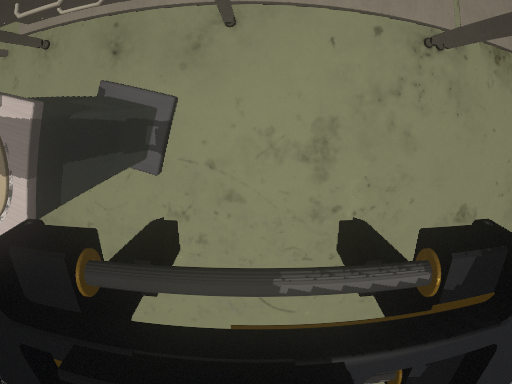

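```bash
cat > h.py <<'E'
import numpy as np,cv2
from station import monitor, imaging
from scipy.spatial.transform import Rotation as R
def P2W(n,uv,z):
    p=imaging.camera_params(n);uv=np.array(uv,float).reshape(-1,2)
    Rm=cv2.Rodrigues(p['rvec'])[0];t=p['tvec'];C=-Rm.T@t
    out=[]
    for u,v in uv:
        d=Rm.T@np.linalg.inv(p['camera_matrix'])@[u,v,1]
        out.append(C+d*(z-C[2])/d[2])
    return np.array(out)
def W2P(n,X):
    p=imaging.camera_params(n)
    return cv2.projectPoints(np.array(X,float).reshape(-1,3),p['rvec'],p['tvec'],p['camera_matrix'],None)[0].reshape(-1,2)
def wW2P(X,s):
    # world->wrist pixel
    p=imaging.camera_params('wrist');K=p['camera_matrix'];M=p['mount']
    T=np.eye(4);T[:3,:3]=R.from_rotvec(s['orientation']).as_matrix();T[:3,3]=s['position']
    X=np.array(X,float).reshape(-1,3);c=(np.linalg.inv(T@M)@np.c_[X,np.ones(len(X))].T).T[:,:3]
    th=np.arctan2(np.hypot(c[:,0],c[:,1]),c[:,2]);ph=np.arctan2(c[:,1],c[:,0])
    f=K[0,0];return np.c_[K[0,2]+f*th*np.cos(ph),K[1,2]+f*th*np.sin(ph)]
def wP2W(uv,z,s):
    p=imaging.camera_params('wrist');K=p['camera_matrix'];M=p['mount']
    T=np.eye(4);T[:3,:3]=R.from_rotvec(s['orientation']).as_matrix();T[:3,3]=s['position'];G=T@M
    o=[]
    for u,v in np.array(uv,float).reshape(-1,2):
        a,b=u-K[0,2],v-K[1,2];r=np.hypot(a,b);th=r/K[0,0]
        d=G[:3,:3]@[np.sin(th)*a/r,np.sin(th)*b/r,np.cos(th)]
        o.append(G[:3,3]+d*(z-G[2,3])/d[2])
    return np.array(o)
E
python3 - <<'E'
from h import *
im=cv2.imread('pics/top0.png')
cv2.imwrite('pics/tz1.png',cv2.resize(im[90:260,230:400],None,fx=3.5,fy=3.5,interpolation=cv2.INTER_CUBIC))
cv2.imwrite('pics/tz2.png',cv2.resize(im[100:260,150:260],None,fx=3.5,fy=3.5,interpolation=cv2.INTER_CUBIC))
im=cv2.imread('pics/side0.png')
cv2.imwrite('pics/sz1.png',cv2.resize(im[140:310,180:350],None,fx=3.5,fy=3.5,interpolation=cv2.INTER_CUBIC))
E
```

```text
(no output)
```

View pics/tz1.png

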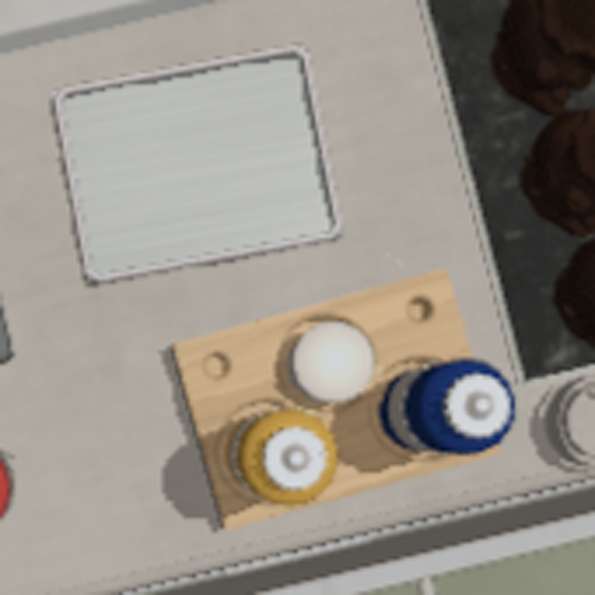

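View pics/tz2.png

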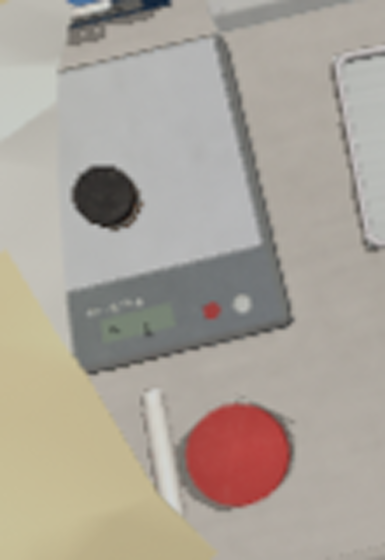

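View pics/sz1.png

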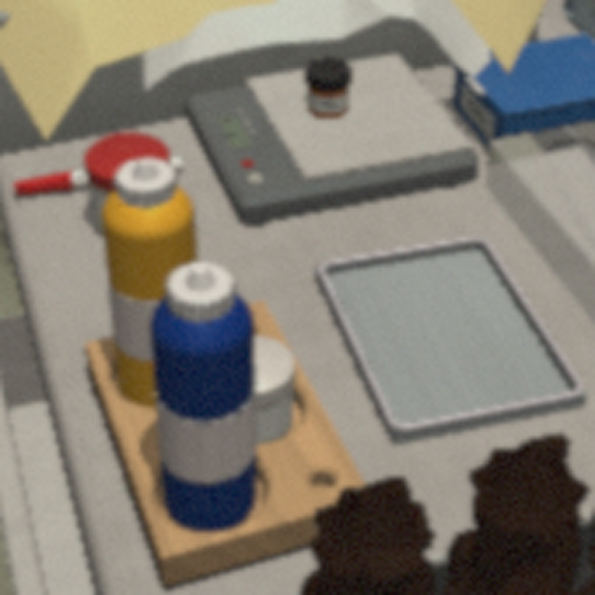

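Run:
```python
from h import *
np.set_printoptions(precision=4,suppress=True)
def c(x,y,ox,oy): return ((x+.5)/3.5-.5+ox,(y+.5)/3.5-.5+oy)
def t1(*l): return [c(x,y,230,90) for x,y in l]
def t2(*l): return [c(x,y,150,100) for x,y in l]
p=imaging.camera_params('top');Rm=cv2.Rodrigues(p['rvec'])[0];print('cam',-Rm.T@p['tvec'])
p=imaging.camera_params('side');Rm=cv2.Rodrigues(p['rvec'])[0];print('cam side',-Rm.T@p['tvec'])
tr=P2W('top',t1((55,93),(300,48),(340,236),(92,281)),.014);print('tray',tr,tr.mean(0))
rk=P2W('top',t1((175,345),(446,270),(222,528)),.028);print('rack',rk, (rk[1]+rk[2])/2)
print('brush',P2W('top',t1((216,365),(420,309)),.028))
print('Y',P2W('top',t1((295,458)),.186+0))
print('B',P2W('top',t1((480,404)),.186))
print('white',P2W('top',t1((334,362)),.064))
pn=P2W('top',t2((58,72),(214,36),(263,244),(70,292)),.042);print('pan',pn,pn.mean(0))
print('small',P2W('top',t2((104,196)),.082))
print('red',P2W('top',t2((237,456)),.062))
def t3(*l): return [c(x,y,180,140) for x,y in l]
print('side Y',P2W('side',t3((146,172)),.186),'B',P2W('side',t3((200,279)),.186))
print('side small',P2W('side',t3((329,73)),.082))
tr=P2W('side',t3((320,268),(484,242),(581,395),(398,436)),.014);print('tray',tr,tr.mean(0))
pn=P2W('side',t3((249,79),(408,56),(473,152),(302,181)),.042);print('pan',pn,pn.mean(0))
```

```text
cam [0.4646 0.1482 0.9425]
cam side [ 0.4963 -0.5334  0.5868]
tray [[0.6883 0.205  0.014 ]
 [0.7221 0.0439 0.014 ]
 [0.5977 0.0154 0.014 ]
 [0.5641 0.1772 0.014 ]] [0.643  0.1104 0.014 ]
rack [[ 0.5225  0.1222  0.028 ]
 [ 0.5753 -0.0511  0.028 ]
 [ 0.4062  0.0895  0.028 ]] [0.4908 0.0192 0.028 ]
brush [[ 0.5103  0.0956  0.028 ]
 [ 0.5497 -0.0348  0.028 ]]
Y [[0.4542 0.0618 0.186 ]]
B [[ 0.4853 -0.0355  0.186 ]]
white [[0.5122 0.0249 0.064 ]]
pan [[0.6683 0.381  0.042 ]
 [0.694  0.2814 0.042 ]
 [0.5606 0.2457 0.042 ]
 [0.5269 0.3677 0.042 ]] [0.6125 0.3189 0.042 ]
small [[0.5834 0.3394 0.082 ]]
red [[0.4267 0.2555 0.062 ]]
side Y [[0.455  0.0504 0.186 ]] B [[ 0.4846 -0.0448  0.186 ]]
side small [[0.5844 0.3317 0.082 ]]
tray [[0.5655 0.1726 0.014 ]
 [0.6883 0.1964 0.014 ]
 [0.72   0.0365 0.014 ]
 [0.5997 0.0075 0.014 ]] [0.6434 0.1032 0.014 ]
pan [[0.523  0.394  0.042 ]
 [0.6624 0.4255 0.042 ]
 [0.6917 0.2735 0.042 ]
 [0.5572 0.2418 0.042 ]] [0.6086 0.3337 0.042 ]
```

Run:
```python
from h import *
np.set_printoptions(precision=3,suppress=True)
P=[]
for n in('side','top'):
    p=imaging.camera_params(n);P.append(p['camera_matrix']@np.c_[cv2.Rodrigues(p['rvec'])[0],p['tvec']])
for a,b in [((195,172),(207,255)),((308,155),(165,95)),((307,155),(128,140)),((221.5,189),(314,220.5)),((273,160),(179.5,155.7))]:
    X=cv2.triangulatePoints(P[0],P[1],np.array(a,float),np.array(b,float));X=(X[:3]/X[3]).T
    print(X,W2P('side',X),W2P('top',X))
im=cv2.imread('pics/top0.png')
cv2.imwrite('pics/tz4.png',cv2.resize(im[0:300,0:260],None,fx=2,fy=2))
im=cv2.imread('pics/side0.png')
cv2.imwrite('pics/sz4.png',cv2.resize(im[40:220,130:400],None,fx=2.9,fy=2.9))
```

```text
[[0.375 0.272 0.089]] [[195.17  171.998]] [[207.011 255.168]]
[[0.704 0.378 0.073]] [[313.444 153.806]] [[164.504 100.746]]
[[0.662 0.472 0.015]] [[293.514 156.   ]] [[129.896 124.773]]
[[0.454 0.061 0.178]] [[221.37  189.006]] [[313.997 220.39 ]]
[[0.584 0.34  0.079]] [[273.064 159.992]] [[179.497 155.767]]
```

View pics/tz4.png

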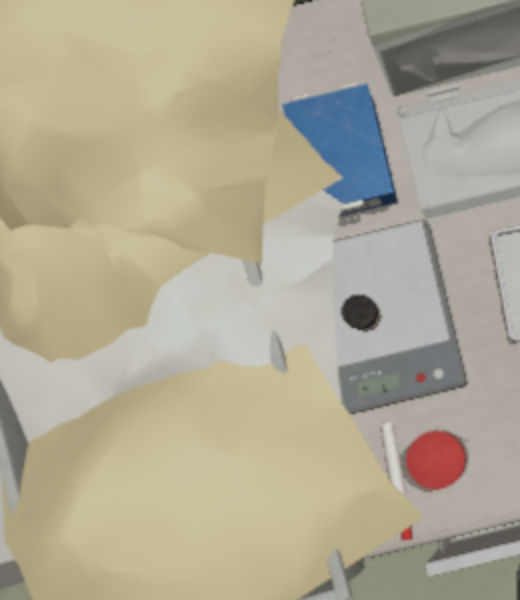

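View pics/sz4.png

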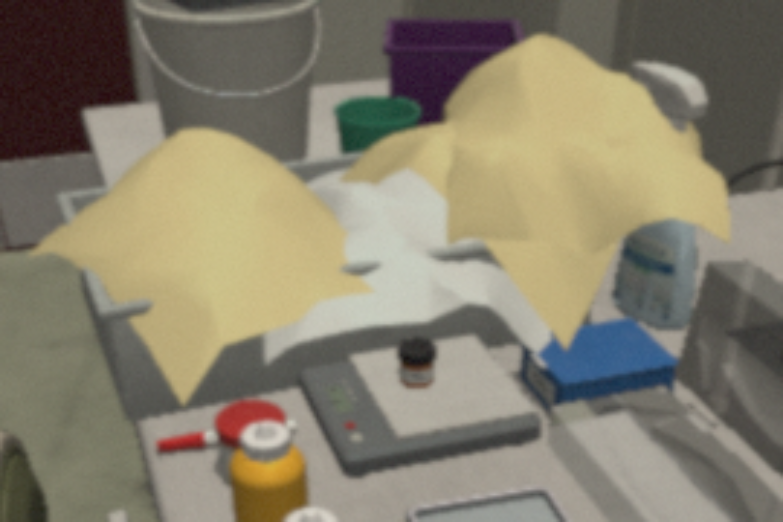

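Run:
```python
from h import *
np.set_printoptions(precision=3,suppress=True)
P=[]
for n in('side','top'):
    p=imaging.camera_params(n);P.append(p['camera_matrix']@np.c_[cv2.Rodrigues(p['rvec'])[0],p['tvec']])
def s(x,y): return (130+x/2.9,40+y/2.9)
for nm,a,b in [('lefttip',s(185,403),(210.5,257)),('righttip',s(567,345),(170,89.5)),('whitetipR',s(545,360),(168,106)),('whitetipR2',s(545,360),(168,117)),('whiteL',s(265,360),(168,176)),('whiteL',s(265,360),(160,175)),('handle1',s(370,267),(139,180)),('ycorner',s(372,290),(152,172)),('handle2',s(480,247),(128,138))]:
    X=cv2.triangulatePoints(P[0],P[1],np.array(a,float),np.array(b,float));X=(X[:3]/X[3]).T
    print(nm,X,W2P('side',X)-a,W2P('top',X)-b)
```

```text
lefttip [[0.37  0.267 0.071]] [[-0.128  0.001]] [[-0.009 -0.124]]
righttip [[0.736 0.371 0.059]] [[-1.058  0.208]] [[ 0.14  -1.113]]
whitetipR [[0.711 0.379 0.036]] [[-3.409  0.57 ]] [[ 0.426 -3.58 ]]
whitetipR2 [[0.697 0.377 0.036]] [[-8.009  1.069]] [[ 1.098 -8.467]]
whiteL [[0.496 0.359 0.07 ]] [[20.117 -4.103]] [[ 1.753 20.581]]
whiteL [[0.497 0.38  0.059]] [[20.461 -4.248]] [[ 1.791 21.105]]
handle1 [[0.534 0.408 0.132]] [[-3.642  0.287]] [[ 0.152 -4.14 ]]
ycorner [[0.544 0.386 0.118]] [[-0.286  0.03 ]] [[ 0.009 -0.316]]
handle2 [[0.63  0.43  0.138]] [[-8.812  0.86 ]] [[  1.085 -10.315]]
```

```bash
cat >> h.py <<'E'
def go(x,y,z,yaw=None,s=None):
    """print tool-frame shift to reach TCP x,y,z; yaw = deg heading of tool x"""
    s=s or monitor.get_state();Rm=R.from_rotvec(s['orientation']).as_matrix()
    d=Rm.T@(np.array([x,y,z])-s['position'])*1000
    h=np.degrees(np.arctan2(Rm[1,0],Rm[0,0]))
    print('shift mm',d.round(1),'heading',h.round(2),'turn deg',None if yaw is None else round(-((yaw-h+180)%360-180),2),'pos',s['position'].round(4),'tilt',np.degrees(np.arccos(-Rm[2,2])).round(2),'open',round(s['opening'],4),'t',s['clock'],'F',s['wrist_force'].round(1),'j',s['joint_positions'].round(2))
def snap(n,name,scale=1,box=None):
    s=monitor.get_state();im=imaging.get_image(n)[:,:,::-1].copy()
    cv2.imwrite(f'pics/{name}_raw.png',im)
    if box: im=im[box[1]:box[3],box[0]:box[2]]
    cv2.imwrite(f'pics/{name}.png',cv2.resize(im,None,fx=scale,fy=scale,interpolation=cv2.INTER_CUBIC));return s
E
python3 -c "
from h import *
go(.40,.02,.30)
print(W2P('top',[[.565,.406,.17],[.565,.406,.13],[.54,.43,.17]]))"
```

```text
shift mm [ 389.5 -456.7  -61.1] heading 16.32 turn deg None pos [ 0.1545 -0.5276  0.2383] tilt 0.06 open 0.0882 t 0.15 F [-0.2  0.2 -0. ] j [-1.5   0.38  1.3   0.    1.46 -0.22]
[[134.48988707 157.78575057]
 [140.96300308 160.50526375]
 [121.44441585 170.44157834]]
```

```bash
python3 -m crank '[[0,0,-50,0,-1],[40,-46,-61,0,-1],[80,-92,-61,0,-1],[120,-138,-61,0,-1],[155,-182,-61,0,-1],[190,-225,-61,0,-1],[225,-265,-61,0,-1],[260,-304,-61,0,-1]]'; python3 -c "
from h import *
go(.40,.02,.30)"
```

```text
clock: 0.95
position: [0.2974, -0.2072, 0.2997]
orientation: [3.11, 0.444, 0.0]
wrist_force: [1.1, 0.1, -0.3]
opening: 0.088
shift mm [ 162.1 -189.4   -0.3] heading 16.27 turn deg None pos [ 0.2974 -0.2072  0.2997] tilt 0.01 open 0.088 t 0.95 F [ 1.1  0.1 -0.3] j [-0.94 -0.01  1.62  0.    1.53  0.35]
```

```bash
python3 -m crank '[[30,-35,0,0,-1],[60,-70,0,0,-1],[90,-105,0,0,-1],[120,-140,0,0,-1],[130,-152,0,0,-1],[130,-152,0,0,-1],[130,-152,0,0,-1]]'; python3 -c "
from h import *
s=snap('wrist','w1',1.5)
go(.40,.02,.30)
print(wW2P([[.4542,.0618,.186],[.4853,-.0355,.186],[.5122,.0249,.064],[.4062,.0895,.028],[.5225,.1222,.028],[.5753,-.0511,.028]],s)*1.5)"
```

```text
clock: 1.65
position: [0.3792, -0.027, 0.2996]
orientation: [3.11, 0.447, -0.001]
wrist_force: [-0.4, -0.5, -0.6]
opening: 0.0883
shift mm [ 33.4 -39.7  -0.4] heading 16.28 turn deg None pos [ 0.3791 -0.0275  0.2996] tilt 0.02 open 0.0883 t 1.7 F [-0.6 -0.9 -0.4] j [-0.39  0.03  1.58 -0.    1.53  0.9 ]
[[275.46256145 113.41498811]
 [451.39883535 107.19248751]
 [371.20400263  73.27470499]
 [275.86308273 170.8658331 ]
 [276.89522693  46.794174  ]
 [469.90502274  43.16517791]]
```

View pics/w1.png

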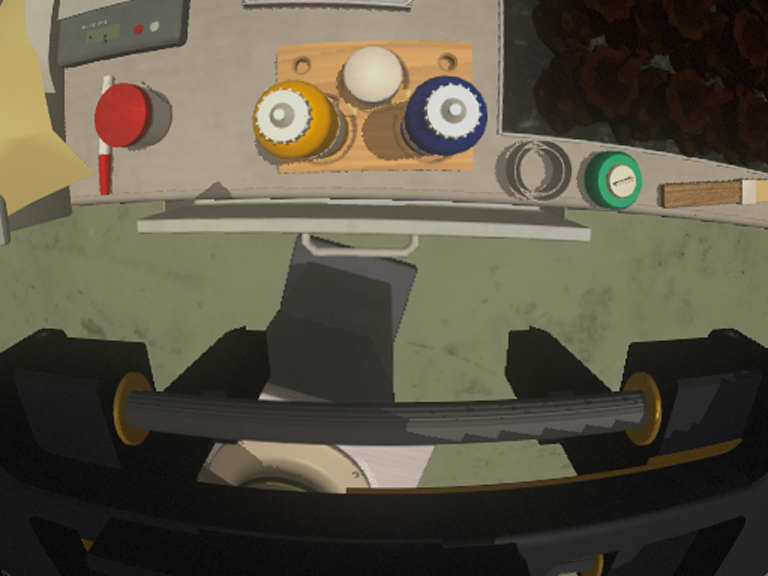

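Run:
```python
from h import *
im=cv2.imread('pics/w1_raw.png')
s=monitor.get_state()
np.set_printoptions(precision=4,suppress=True)
q=lambda *l:np.array(l)/1.5
print(wP2W(q((283,116),(453,111)),.186,s)); print('white',wP2W(q((373,75)),.064,s))
print('corners',wP2W(q((279,173),(278.5,45),(472,42),(474,171)),.028,s))
cv2.imwrite('pics/w1z.png',cv2.resize(im[20:125,160:335],None,fx=4.5,fy=4.5,interpolation=cv2.INTER_CUBIC))
```

```text
[[ 0.4538  0.0564  0.186 ]
 [ 0.4834 -0.0376  0.186 ]]
white [[0.5112 0.0224 0.064 ]]
corners [[ 0.4051  0.0855  0.028 ]
 [ 0.5247  0.1206  0.028 ]
 [ 0.5771 -0.0534  0.028 ]
 [ 0.458  -0.0906  0.028 ]]
```

View pics/w1z.png

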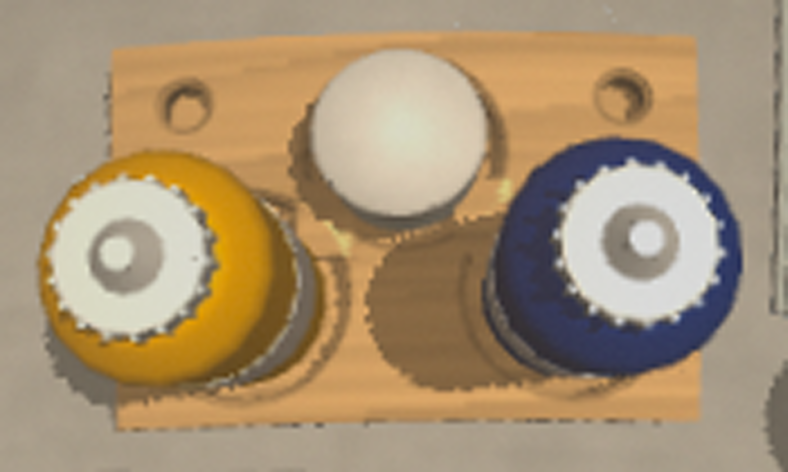

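```bash
python3 -c "
from h import *
go(.454,.058,.22,16.7)"
```

```text
shift mm [ 95.9 -61.   79.6] heading 16.28 turn deg -0.42 pos [ 0.3791 -0.0275  0.2996] tilt 0.02 open 0.0883 t 1.7 F [-0.6 -0.9 -0.4] j [-0.39  0.03  1.58 -0.    1.53  0.9 ]
```

```bash
python3 -m crank '[[30,-20,10,-0.4,-1],[60,-40,20,-0.4,-1],[85,-55,35,-0.4,-1],[96,-61,50,-0.4,-1],[96,-61,60,-0.4,-1],[96,-61,60,-0.4,-1],[96,-61,60,-0.4,-1]]'; python3 -c "
from h import *
s=snap('wrist','w2',1.5)
go(.454,.058,.13,16.7)
print(wW2P([[.454,.058,.186],[.4843,-.0365,.186],[.5122,.0249,.064]],s)*1.5)"
```

```text
clock: 2.4
position: [0.4541, 0.0576, 0.2403]
orientation: [3.108, 0.454, 0.001]
wrist_force: [-0.4, -0.3, -0.9]
opening: 0.0881
shift mm [ -0.2  -0.4 110.5] heading 16.62 turn deg -0.08 pos [0.4542 0.0577 0.2405] tilt 0.07 open 0.088 t 2.45 F [0.7 0.2 0.3] j [-0.13  0.22  1.53 -0.    1.39  1.15]
[[383.76840226 306.13274375]
 [580.16387338 300.82692073]
 [451.61980857 190.0906281 ]]
```

View pics/w2.png

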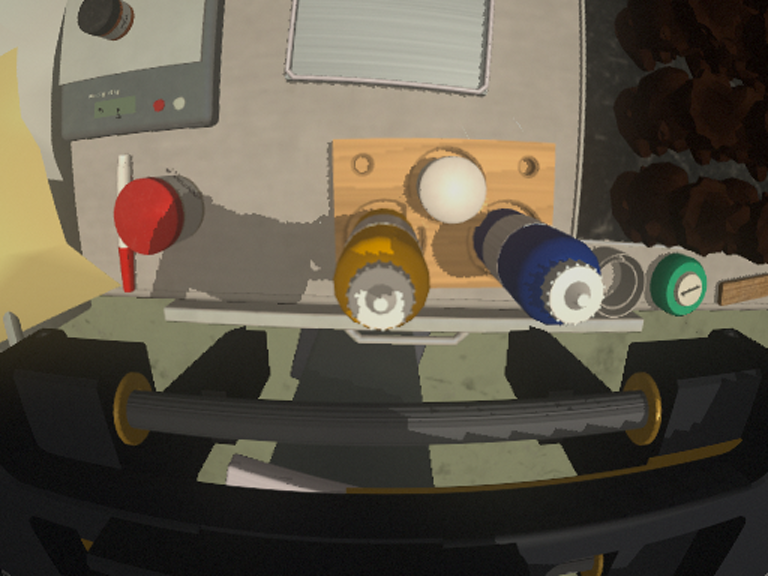

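Run:
```python
from h import *
np.set_printoptions(precision=4,suppress=True)
s=monitor.get_state()
q=lambda *l:np.array(l)/1.5
for z in(.186,.176,.172):print(wP2W(q((379,291),(574,291)),z,s))
print('nozz',wP2W(q((380,302),(581,295)),.186,s)); print('white',wP2W(q((453,188)),.064,s),wP2W(q((453,188)),.06,s))
print('corners',wP2W(q((333,287),(331,139),(556,143),(555,287)),.028,s))
print('tray',wP2W(q((287,76),(486,93)),.014,s)); print('small',wP2W(q((103,18)),.082,s))
```

```text
[[ 0.4607  0.0624  0.186 ]
 [ 0.4883 -0.031   0.186 ]]
[[ 0.4577  0.0617  0.176 ]
 [ 0.4866 -0.0364  0.176 ]]
[[ 0.4565  0.0614  0.172 ]
 [ 0.486  -0.0385  0.172 ]]
nozz [[ 0.4556  0.0604  0.186 ]
 [ 0.4874 -0.0357  0.186 ]]
white [[0.5143 0.0245 0.064 ]] [[0.5142 0.0238 0.06  ]]
corners [[ 0.4056  0.0894  0.028 ]
 [ 0.5233  0.1236  0.028 ]
 [ 0.578  -0.0531  0.028 ]
 [ 0.4608 -0.0962  0.028 ]]
tray [[0.5661 0.177  0.014 ]
 [0.5994 0.0138 0.014 ]]
small [[0.5798 0.3276 0.082 ]]
```

```bash
python3 -m crank '[[3,-2,30,0,-1],[3,-2,60,0,-1],[3,-2,90,0,-1],[3,-2,105,0,-1],[3,-2,111,0,-1],[3,-2,111,0,-1],[3,-2,111,0,-0.5]]' 25; python3 -m crank '[[0,0,0,0,0.4],[0,0,0,0,0.4],[0,0,0,0,0.4],[0,0,0,0,0.4],[0,0,0,0,0.4]]' 25;python3 -c "
from h import *
go(.454,.058,.13,16.7)"
```

```text
clock: 3.15
position: [0.4572, 0.0612, 0.1298]
orientation: [3.108, 0.456, 0.003]
wrist_force: [-0.4, -1.2, -0.2]
opening: 0.082
clock: 3.65
position: [0.4568, 0.0616, 0.129]
orientation: [3.108, 0.457, 0.001]
wrist_force: [-0.5, 0.3, 3.2]
opening: 0.0532
shift mm [-3.7  2.6 -1. ] heading 16.72 turn deg 0.02 pos [0.4568 0.0616 0.129 ] tilt 0.03 open 0.0532 t 3.65 F [-0.5  0.3  3.2] j [-0.12  0.35  1.71  0.    1.08  1.16]
```

```bash
python3 -m crank '[[0,0,-20,0,0.4],[0,0,-50,0,0.4],[0,0,-80,0,0.4],[0,0,-95,0,0.4],[0,0,-95,0,0.4]]' 25;python3 -c "
from h import *
go(.633,.154,.119,16.7)"
```

```text
clock: 4.15
position: [0.4572, 0.0615, 0.2252]
orientation: [3.107, 0.457, 0.005]
wrist_force: [-0.2, 0.1, -2.6]
opening: 0.0531
shift mm [194.6 -38.2 106.7] heading 16.72 turn deg 0.02 pos [0.4572 0.0615 0.2252] tilt 0.2 open 0.0531 t 4.15 F [-0.2  0.1 -2.6] j [-0.12  0.24  1.56 -0.    1.35  1.16]
```

```bash
python3 -m crank '[[30,-6,-1,0,0.4],[60,-12,0,0,0.4],[95,-18,0,0,0.4],[130,-25,0,0,0.4],[165,-32,0,0,0.4],[190,-38,20,0,0.4],[195,-38,40,0,0.4],[195,-38,60,0,0.4]]' 25;python3 -m crank '[[0,0,15,0,0.4],[0,0,30,0,0.4],[0,0,30,0,0.4],[0,0,30,0,0.4]]' 25;python3 -c "
from h import *
go(.633,.154,.119,16.7)
snap('top','t3',2.5,(200,60,440,260))"
```

```text
clock: 4.95
position: [0.6325, 0.1544, 0.1602]
orientation: [-3.108, -0.458, 0.005]
wrist_force: [-0.7, 0.3, -2.5]
opening: 0.0529
clock: 5.35
position: [0.6322, 0.1539, 0.1329]
orientation: [-3.108, -0.457, 0.003]
wrist_force: [-0.2, 0.1, -2.4]
opening: 0.053
shift mm [ 0.8  0.2 13.9] heading 16.71 turn deg 0.01 pos [0.6322 0.1539 0.1329] tilt 0.1 open 0.053 t 5.35 F [-0.2  0.1 -2.4] j [ 0.06  0.64  1.15 -0.    1.35  1.34]
```

View pics/t3.png

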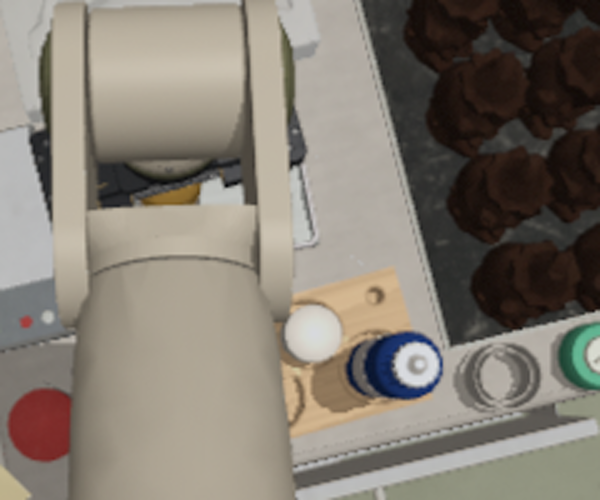

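The arm covers the top view of the tray, but the yellow bottle hangs over its left part as intended. I'll lower it until the wrist force shows contact.

```bash
python3 -m crank '[[0,0,7,0,0.4],[0,0,12,0,0.4],[0,0,14,0,0.4],[0,0,14,0,0.4]]' 25;python3 -c "
from h import *
go(.633,.154,.118,16.7)
snap('side','s3',3,(180,100,360,290))"
```

```text
clock: 5.8
position: [0.6323, 0.154, 0.1194]
orientation: [-3.108, -0.457, 0.001]
wrist_force: [-0.0, 0.3, -2.1]
opening: 0.053
shift mm [0.7 0.2 1.4] heading 16.72 turn deg 0.02 pos [0.6323 0.154  0.1194] tilt 0.04 open 0.053 t 5.8 F [-0.   0.3 -2.1] j [ 0.06  0.65  1.17 -0.    1.32  1.34]
```

View pics/s3.png

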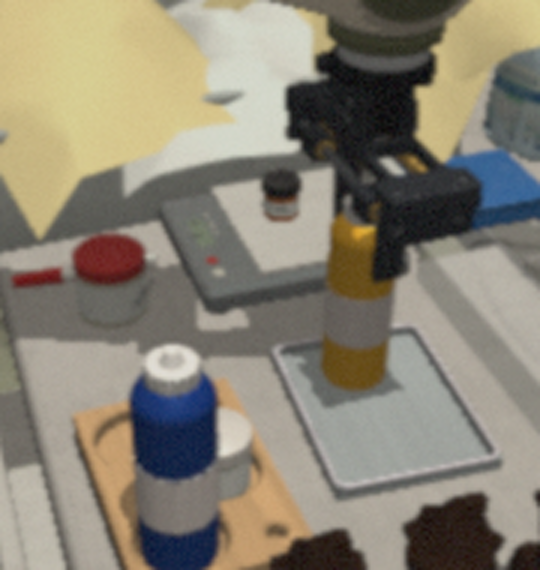

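```bash
python3 -m crank '[[0,0,1.5,0,0.4],[0,0,1.5,0,0.4],[0,0,1.5,0,-0.2],[0,0,1.5,0,-0.8],[0,0,1.5,0,-0.8],[0,0,1.5,0,-0.8]]' 25;python3 -m crank '[[0,0,-10,0,-0.8],[0,0,-40,0,-0.8],[0,0,-75,0,-0.8],[0,0,-110,0,-0.8],[0,0,-110,0,-0.8]]';python3 -c "
from h import *
go(.486,-.0365,.24,16.7)"
```

```text
clock: 6.45
position: [0.6326, 0.154, 0.1185]
orientation: [3.108, 0.457, 0.001]
wrist_force: [-0.1, -0.2, -0.3]
opening: 0.075
clock: 6.95
position: [0.6339, 0.1542, 0.2346]
orientation: [3.107, 0.457, 0.016]
wrist_force: [0.8, -0.1, 1.0]
opening: 0.0793
shift mm [-196.5  140.    -7.1] heading 16.72 turn deg 0.02 pos [0.6339 0.1542 0.2346] tilt 0.6 open 0.0793 t 6.95 F [ 0.8 -0.1  1. ] j [0.06 0.56 1.   0.   1.57 1.34]
```

```bash
python3 -m crank '[[-35,25,-7,0,-1],[-70,50,-7,0,-1],[-105,75,-7,0,-1],[-140,100,-7,0,-1],[-175,125,-7,0,-1],[-196,140,-7,0,-1],[-196,140,-7,0,-1],[-196,140,-7,0,-1]]';python3 -c "
from h import *
s=snap('wrist','w4',1.5)
go(.486,-.0365,.129,16.7)
print(wW2P([[.486,-.0365,.186],[.486,-.0365,.176],[.513,.0245,.064]],s)*1.5)"
```

```text
clock: 7.75
position: [0.4851, -0.0366, 0.2355]
orientation: [3.108, 0.455, 0.001]
wrist_force: [-0.4, -0.1, 0.2]
opening: 0.0882
shift mm [  0.5   0.5 106.4] heading 16.72 turn deg 0.02 pos [ 0.4853 -0.0362  0.2354] tilt 0.03 open 0.0883 t 7.8 F [ 0.3 -0.  -0.1] j [-0.32  0.27  1.47  0.    1.4   0.96]
[[384.9945346  307.66973055]
 [385.07993668 300.88531299]
 [314.94194852 193.49646345]]
```

View pics/w4.png

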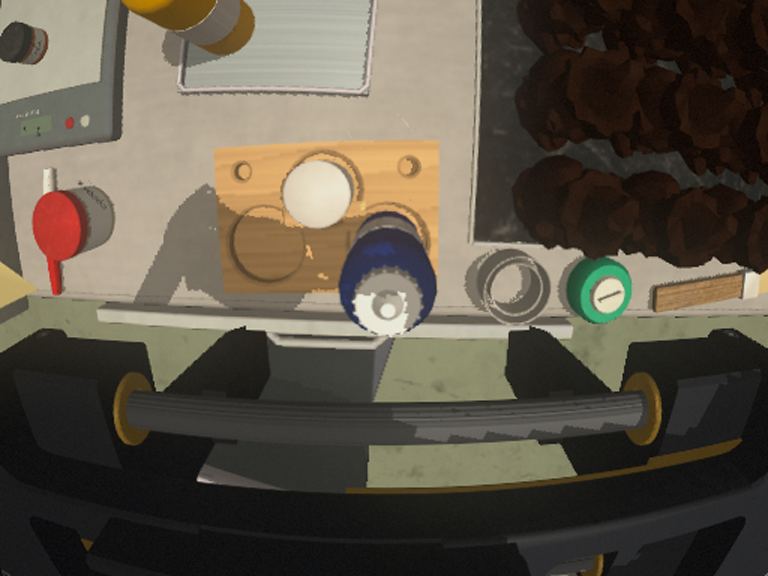

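```bash
python3 -m crank '[[1,2,30,0,-1],[1,2,60,0,-1],[1,2,90,0,-1],[1,2,102,0,-1],[1,2,106,0,-1],[1,2,106,0,-1],[1,2,106,0,-0.5]]' 25; python3 -m crank '[[0,0,0,0,0.4],[0,0,0,0,0.4],[0,0,0,0,0.4],[0,0,0,0,0.4],[0,0,0,0,0.4]]' 25;python3 -c "
from h import *
go(.454,.058,.13,16.7)"; python3 -m crank '[[0,0,-20,0,0.4],[0,0,-50,0,0.4],[0,0,-80,0,0.4],[0,0,-95,0,0.4],[0,0,-95,0,0.4]]' 25;python3 -c "
from h import *
go(.653,.066,.119,16.7)"
```

```text
clock: 8.5
position: [0.4872, -0.0379, 0.1299]
orientation: [3.107, 0.458, 0.002]
wrist_force: [0.3, 0.0, 0.3]
opening: 0.0823
clock: 9.0
position: [0.4866, -0.0381, 0.1295]
orientation: [-3.108, -0.457, -0.001]
wrist_force: [-0.9, 0.4, 2.5]
opening: 0.0531
shift mm [  -3.6 -101.4   -0.5] heading 16.71 turn deg 0.01 pos [ 0.4866 -0.0381  0.1295] tilt 0.02 open 0.0531 t 9.0 F [-0.9  0.4  2.5] j [-0.32  0.39  1.64  0.    1.11  0.96]
clock: 9.5
position: [0.4872, -0.0383, 0.2258]
orientation: [3.106, 0.456, 0.005]
wrist_force: [0.0, 0.3, -2.3]
opening: 0.0534
shift mm [188.5 -52.4 107.3] heading 16.72 turn deg 0.02 pos [ 0.4872 -0.0383  0.2258] tilt 0.21 open 0.0534 t 9.5 F [ 0.   0.3 -2.3] j [-0.32  0.28  1.49 -0.    1.37  0.96]
```

```bash
python3 -m crank '[[30,-8,0,0,0.4],[60,-16,0,0,0.4],[95,-26,0,0,0.4],[130,-36,0,0,0.4],[165,-46,0,0,0.4],[188,-52,15,0,0.4],[188,-52,35,0,0.4],[188,-52,55,0,0.4]]' 25;python3 -m crank '[[0,0,15,0,0.4],[0,0,30,0,0.4],[0,0,40,0,0.4],[0,0,40,0,0.4]]' 25;python3 -c "
from h import *
go(.653,.066,.118,16.7)
snap('side','s4',3,(180,100,360,290))"
```

```text
clock: 10.3
position: [0.6515, 0.0663, 0.166]
orientation: [-3.107, -0.458, 0.005]
wrist_force: [-0.6, -0.6, -1.2]
opening: 0.0531
clock: 10.7
position: [0.6507, 0.0658, 0.1267]
orientation: [-3.107, -0.456, 0.007]
wrist_force: [0.1, 0.2, -1.8]
opening: 0.0532
shift mm [2.3 0.5 8.7] heading 16.71 turn deg 0.01 pos [0.6507 0.0658 0.1267] tilt 0.26 open 0.0532 t 10.7 F [ 0.1  0.2 -1.8] j [-0.08  0.65  1.15 -0.    1.35  1.2 ]
```

View pics/s4.png

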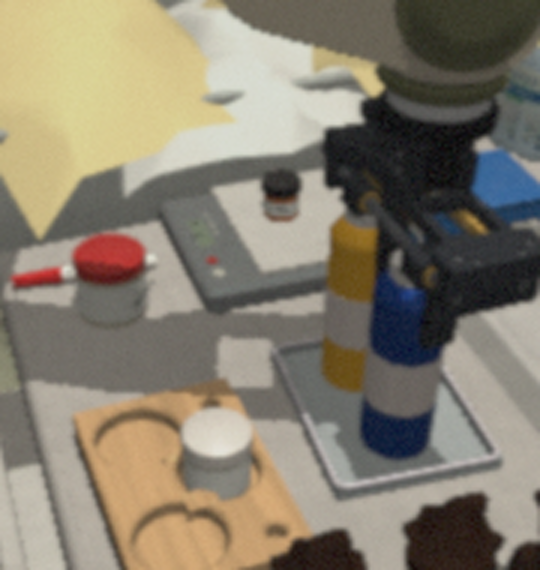

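```bash
python3 -m crank '[[1,0,4,0,0.4],[1,0,7,0,0.4],[1,0,8.5,0,0.4],[1,0,8.5,0,0.4],[1,0,8.5,0,0],[1,0,8.5,0,-0.5],[1,0,8.5,0,-0.5],[1,0,8.5,0,-0.5]]' 25;python3 -m crank '[[0,0,-10,0,-0.5],[0,0,-40,0,-0.5],[0,0,-75,0,-0.5],[0,0,-110,0,-0.5],[0,0,-110,0,-0.5]]';python3 -c "
from h import *
go(.514,.0245,.15,16.7)"
```

```text
clock: 11.55
position: [0.6527, 0.066, 0.121]
orientation: [3.108, 0.457, 0.001]
wrist_force: [-0.0, -0.8, 0.7]
opening: 0.0662
clock: 12.05
position: [0.6541, 0.066, 0.2371]
orientation: [3.106, 0.457, 0.016]
wrist_force: [0.1, -0.2, 0.3]
opening: 0.0657
shift mm [-147.    -0.9   85.7] heading 16.73 turn deg 0.03 pos [0.6541 0.066  0.2371] tilt 0.6 open 0.0657 t 12.05 F [ 0.1 -0.2  0.3] j [-0.08  0.57  0.97  0.    1.58  1.2 ]
```

```bash
python3 -m crank '[[-40,0,0,0,-1],[-80,0,20,0,-1],[-120,0,40,0,-1],[-147,-1,70,0,-1],[-147,-1,86,0,-1],[-147,-1,86,0,-1],[-147,-1,86,0,-1]]';python3 -c "
from h import *
s=snap('wrist','w5',1.5)
go(.514,.0245,.036,16.7)
print(wW2P([[.514,.0245,.064],[.514,.0245,.028]],s)*1.5)"
```

```text
clock: 12.75
position: [0.5122, 0.0247, 0.1454]
orientation: [3.108, 0.457, 0.001]
wrist_force: [0.0, -0.7, 1.2]
opening: 0.0881
shift mm [  1.2   0.5 109.7] heading 16.73 turn deg 0.03 pos [0.5125 0.0247 0.1457] tilt 0.11 open 0.0883 t 12.8 F [ 0.4  0.1 -0.2] j [-0.18  0.41  1.55  0.    1.18  1.1 ]
[[386.19173284 286.60643958]
 [386.27030639 269.81721671]]
```

View pics/w5.png

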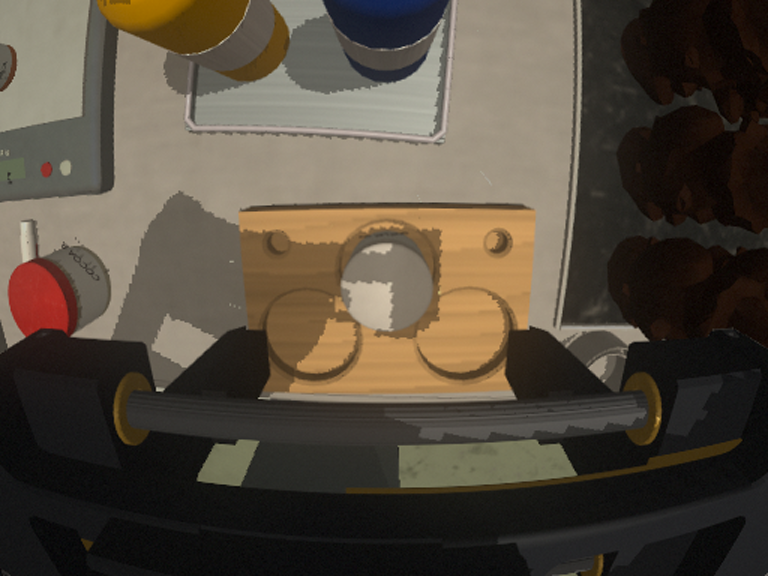

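```bash
python3 -m crank '[[1,1,30,0,-1],[1,1,60,0,-1],[1,1,90,0,-1],[1,1,104,0,-1],[1,1,109,0,-1],[1,1,109,0,-1],[1,1,109,0,-0.5]]' 20; python3 -m crank '[[0,0,0,0,0.5],[0,0,0,0,0.5],[0,0,0,0,0.5],[0,0,0,0,0.5],[0,0,0,0,0.5]]' 20;python3 -c "
from h import *
go(.514,.0245,.036,16.7)"; python3 -m crank '[[0,0,-20,0,0.5],[0,0,-50,0,0.5],[0,0,-80,0,0.5],[0,0,-110,0,0.5],[0,0,-110,0,0.5]]' 20;python3 -c "
from h import *
go(.514,.0245,.036,16.7)
s=snap('wrist','w6',1.5)"
```

```text
clock: 13.5
position: [0.5137, 0.024, 0.0368]
orientation: [3.107, 0.457, 0.003]
wrist_force: [-0.3, -0.7, 0.3]
opening: 0.0821
clock: 14.0
position: [0.5128, 0.0243, 0.0359]
orientation: [-3.108, -0.456, -0.0]
wrist_force: [0.1, 2.4, 2.9]
opening: 0.0479
shift mm [ 1.2  0.1 -0.1] heading 16.71 turn deg 0.01 pos [0.5128 0.0243 0.0359] tilt 0.03 open 0.0479 t 14.0 F [0.1 2.4 2.9] j [-0.18  0.56  1.67  0.    0.9   1.1 ]
clock: 14.5
position: [0.5143, 0.0238, 0.1491]
orientation: [3.106, 0.457, 0.01]
wrist_force: [-0.1, 0.3, -1.2]
opening: 0.048
shift mm [ -0.7  -1.1 113.1] heading 16.73 turn deg 0.03 pos [0.5143 0.0238 0.1491] tilt 0.4 open 0.048 t 14.5 F [-0.1  0.3 -1.2] j [-0.18  0.4   1.54 -0.    1.19  1.09]
```

View pics/w6.png

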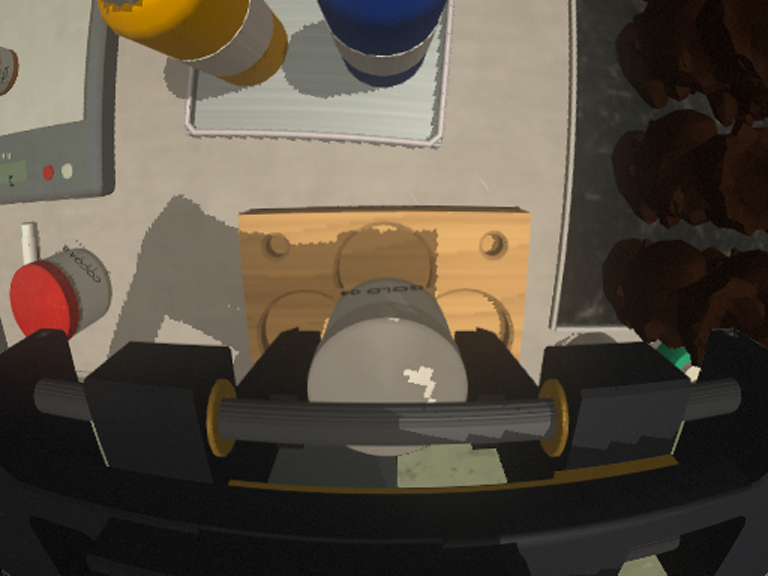

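```bash
python3 -c "
from h import *
go(.646,.307,.22,15)"; python3 -m crank '[[0,0,-25,0,0.5],[0,0,-50,0,0.5],[0,0,-71,0,0.5],[10,-10,-71,0,0.5],[30,-40,-71,0,0.5],[55,-70,-71,0,0.5],[80,-100,-71,0,0.5],[105,-130,-71,0,0.5]]';python3 -c "
from h import *
go(.646,.307,.22,15)"
```

```text
shift mm [ 208.7 -232.8  -72.8] heading 16.72 turn deg 1.72 pos [0.5133 0.0239 0.147 ] tilt 0.19 open 0.0478 t 14.55 F [ 0.1  0.2 -0.8] j [-0.18  0.41  1.55 -0.    1.19  1.09]
clock: 15.35
position: [0.576, 0.1811, 0.2141]
orientation: [-3.108, -0.457, 0.005]
wrist_force: [0.7, -0.6, 0.1]
opening: 0.048
shift mm [ 103.3 -100.4   -6.2] heading 16.73 turn deg 1.73 pos [0.576  0.1811 0.2141] tilt 0.19 open 0.048 t 15.35 F [ 0.7 -0.6  0.1] j [0.11 0.49 1.18 0.   1.47 1.39]
```

```bash
python3 -m crank '[[25,-30,-3,0,0.5],[50,-60,-3,1.7,0.5],[75,-85,-3,1.7,0.5],[103,-100,-3,1.7,0.5],[103,-100,-3,1.7,0.5],[103,-100,20,1.7,0.5],[103,-100,20,1.7,0.5]]';python3 -c "
from h import *
go(.646,.307,.065,15)
snap('side','s6',2.5,(180,60,400,260))
s=snap('wrist','w7',1.5)"
```

```text
clock: 16.05
position: [0.6442, 0.304, 0.1916]
orientation: [3.113, 0.411, -0.013]
wrist_force: [0.1, 0.1, -0.5]
opening: 0.0485
shift mm [  3.6  -2.4 126.5] heading 15.02 turn deg 0.02 pos [0.6442 0.304  0.1916] tilt 0.49 open 0.0485 t 16.05 F [ 0.1  0.1 -0.5] j [ 0.28  0.71  0.83 -0.    1.6   1.58]
```

View pics/s6.png

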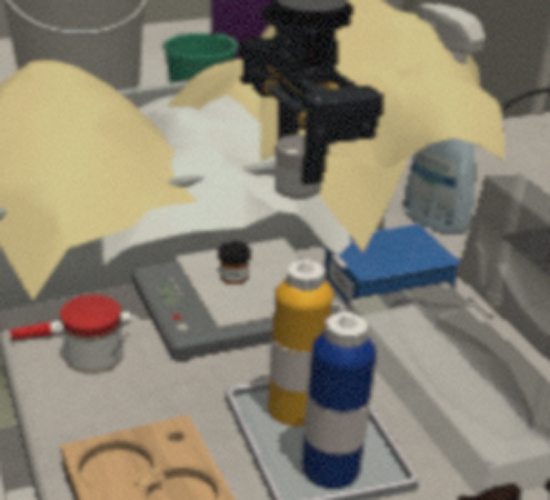

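View pics/w7.png

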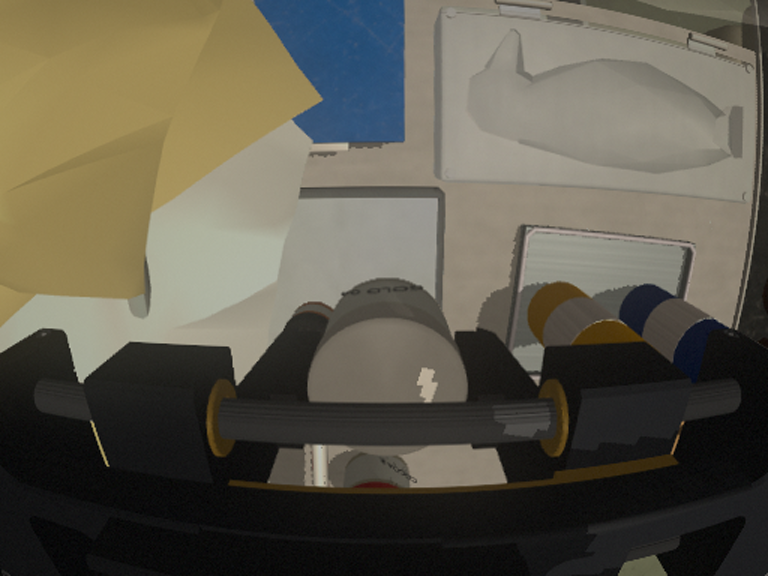

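Run:
```python
from h import *
np.set_printoptions(precision=4,suppress=True)
s=monitor.get_state()
print(wP2W(np.array([(440,190),(302,190)])/1.5,.042,s))
c=wP2W(np.array([(440,190)])/1.5,.042,s)[0]
a=np.radians(15);ex=np.array([np.cos(a),np.sin(a)]);ey=np.array([-np.sin(a),np.cos(a)])
print('pan centre', c[:2]-.07*ex+.0775*ey, 'target',c[:2]-.04*ex+.0325*ey)
# triangulate hem with previous? print ray points of hem at z's
for z in(.05,.08,.11,.14):
    X=wP2W(np.array([(275,290),(297,220),(310,140)])/1.5,z,s); d=X[:,:2]-np.array([.607,.338]); print(z,d@ex,d@ey)
go(.644,.303,.066,15)
```

```text
[[0.7007 0.2808 0.042 ]
 [0.6769 0.3709 0.042 ]]
pan centre [0.613  0.3376] target [0.6536 0.3019]
0.05 [0.0077 0.0566 0.1095] [0.0344 0.0162 0.0062]
0.08 [0.017  0.0608 0.1083] [0.0263 0.01   0.0011]
0.11 [0.0263 0.0651 0.1071] [ 0.0183  0.0038 -0.0041]
0.14 [0.0356 0.0694 0.106 ] [ 0.0102 -0.0023 -0.0092]
shift mm [ -1.2   0.6 129.6] heading 15.0 turn deg -0.0 pos [0.6453 0.304  0.1956] tilt 0.15 open 0.0482 t 16.15 F [-0.5 -0.7 -1. ] j [ 0.27  0.71  0.83 -0.    1.61  1.58]
```

Run:
```python
from h import *
im=cv2.imread('pics/side0.png');cv2.imwrite('pics/sz5.png',cv2.resize(im[110:200,200:340],None,fx=5.6,fy=5.6,interpolation=cv2.INTER_CUBIC))
im=cv2.imread('pics/top0.png');cv2.imwrite('pics/tz5.png',cv2.resize(im[70:210,110:250],None,fx=4.2,fy=4.2,interpolation=cv2.INTER_CUBIC))
```

```text
(no output)
```

View pics/sz5.png

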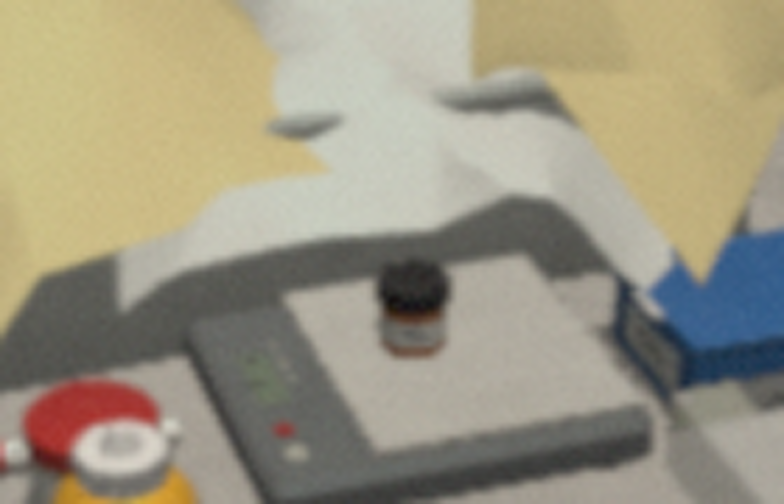

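View pics/tz5.png

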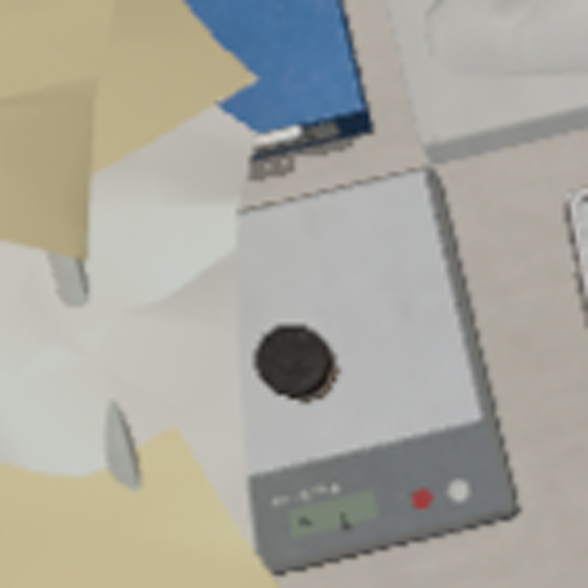

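Run:
```python
from h import *
np.set_printoptions(precision=3,suppress=True)
hs=np.array([(125,308),(165,282),(215,265),(270,250),(330,238),(400,232),(460,220),(500,200),(545,197),(575,215),(620,260),(655,285)])/5.6+[200,110]
ht=np.array([(253,135),(240,190),(238,250),(240,330),(243,400),(250,480),(256,545)])/4.2+[110,70]
a=np.radians(15);ex=np.array([np.cos(a),np.sin(a)]);ey=np.array([-np.sin(a),np.cos(a)])
hw=np.array([(275,290),(285,255),(297,220),(310,140)])/1.5
for t in ht:
    best=[]
    for z in np.arange(0,.2,.004):
        X=P2W('top',t,z)[0];p=W2P('side',X)[0]
        v=np.interp(p[0],hs[:,0],hs[:,1]);best.append((p[1]-v,z,X,p[0]))
    # sign changes
    for b,c in zip(best,best[1:]):
        if b[0]*c[0]<=0:
            d=b[2][:2]-[.609,.338];print('z',b[1],'world',b[2],'pan',d@ex,d@ey, 'u',b[3])
```

```text
z 0.06 world [0.705 0.369 0.06 ] pan 0.10053948052212722 0.0051564098964097796 u 313.89658762374313
z 0.1 world [0.666 0.364 0.1  ] pan 0.06170935115596985 0.010821836275920376 u 301.66326217088033
z 0.108 world [0.634 0.362 0.108] pan 0.030213614315820897 0.016925591071638612 u 290.5729701970006
z 0.096 world [0.596 0.363 0.096] pan -0.006385656440885829 0.0272090422511885 u 276.85070857242545
z 0.092 world [0.561 0.361 0.092] pan -0.04043217499825046 0.034360519386119504 u 264.52990643138435
z 0.088 world [0.521 0.357 0.088] pan -0.08003057944139864 0.04069143576778449 u 250.39121766840705
z 0.08 world [0.489 0.354 0.08 ] pan -0.11193000307006147 0.04675832764901285 u 238.91380151242137
```

```bash
python3 -m crank '[[0,0,-5,-8,0.5],[0,0,-10,-16,0.5],[0,0,-10,-24,0.5],[0,0,-10,-32,0.5],[0,0,-10,-40,0.5],[0,0,-10,-48,0.5],[0,0,-10,-56,0.5],[0,0,-10,-64,0.5]]' 20; python3 -m crank '[[0,0,0,-5,0.5],[0,0,0,-11,0.5],[0,0,0,-11,0.5],[0,0,0,-11,0.5]]';python3 -c "
from h import *
go(.645,.302,.1,90)
snap('side','s8',2.5,(180,60,400,260))
s=snap('wrist','w8',1.5)"
```

```text
clock: 16.95
position: [0.6459, 0.3039, 0.2078]
orientation: [2.418, 2.005, 0.002]
wrist_force: [0.1, -1.0, -0.4]
opening: 0.0482
clock: 17.35
position: [0.6459, 0.304, 0.2074]
orientation: [2.224, 2.218, 0.001]
wrist_force: [0.4, 0.2, -0.5]
opening: 0.0481
shift mm [ -2.1  -0.9 107.4] heading 89.84 turn deg -0.16 pos [0.6459 0.304  0.2074] tilt 0.05 open 0.0481 t 17.35 F [ 0.4  0.2 -0.5] j [0.27 0.7  0.81 0.   1.63 0.28]
```

View pics/s8.png

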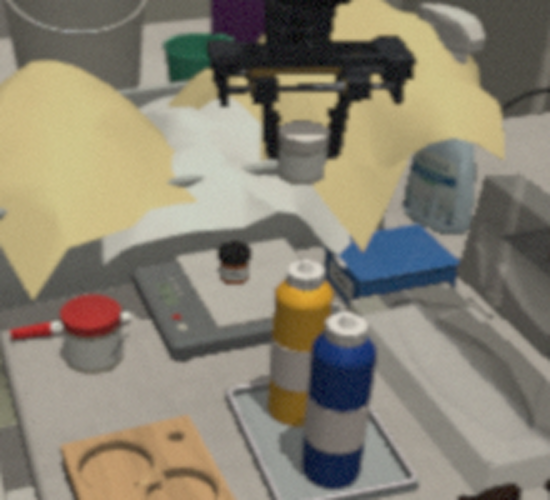

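View pics/w8.png

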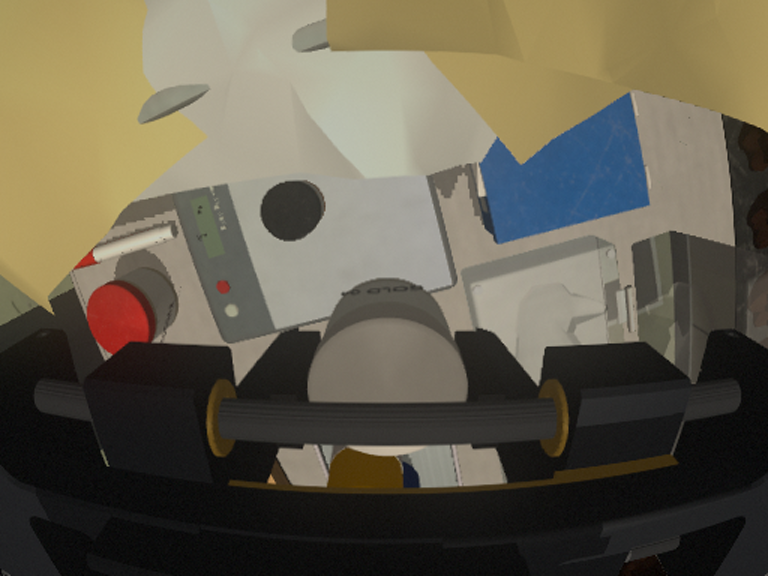

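Run:
```python
from h import *
np.set_printoptions(precision=4,suppress=True)
s=monitor.get_state()
print('small',wP2W(np.array([(293,210)])/1.5,.082,s))
print('pan',wP2W(np.array([(455,283),(273,327),(228,184),(430,178)])/1.5,.042,s))
```

```text
small [[0.5887 0.3409 0.082 ]]
pan [[0.6966 0.2823 0.042 ]
 [0.5594 0.2472 0.042 ]
 [0.5319 0.3568 0.042 ]
 [0.6768 0.3582 0.042 ]]
```

```bash
python3 -m crank '[[-1,-1,30,0,0.5],[-1,-1,60,0,0.5],[-1,-1,90,0,0.5],[-1,-1,115,0,0.5],[-1,-1,130,0,0.5],[-1,-1,138,0,0.5],[-1,-1,138,0,0.5]]' 20;python3 -c "
from h import *
go(.645,.302,.064,90)"
```

```text
clock: 18.15
position: [0.6446, 0.3031, 0.068]
orientation: [-2.222, -2.22, 0.002]
wrist_force: [-0.0, -0.2, -0.8]
opening: 0.0481
shift mm [-1.1  0.4  4. ] heading 89.97 turn deg -0.03 pos [0.6446 0.3031 0.068 ] tilt 0.09 open 0.0481 t 18.15 F [-0.  -0.2 -0.8] j [0.27 0.8  1.01 0.   1.33 0.27]
```

```bash
python3 -m crank '[[0,0,2,0,0.5],[0,0,3.5,0,0.5],[0,0,3.5,0,0.5]]' 20;python3 -m crank '[[0,0,0,0,0],[0,0,0,0,-0.3],[0,0,0,0,-0.3],[0,0,0,0,-0.3]]' 20;python3 -m crank '[[0,0,-10,0,-0.3],[0,0,-35,0,-0.3],[0,0,-65,0,-0.3],[0,0,-95,0,-0.3],[0,0,-95,0,-0.3]]' 20;python3 -c "
from h import *
go(.587,.335,.16,90)
snap('side','s9',2.5,(180,60,400,260))"
```

```text
clock: 18.45
position: [0.645, 0.3032, 0.0658]
orientation: [2.221, 2.221, 0.001]
wrist_force: [0.1, 0.7, -0.9]
opening: 0.048
clock: 18.85
position: [0.6449, 0.3032, 0.0654]
orientation: [2.221, 2.222, 0.0]
wrist_force: [0.5, 0.2, 0.6]
opening: 0.0575
clock: 19.35
position: [0.6464, 0.3037, 0.1661]
orientation: [2.218, 2.219, 0.013]
wrist_force: [0.7, 0.6, 0.9]
opening: 0.0575
shift mm [ 31.3 -59.4   5.7] heading 90.03 turn deg 0.03 pos [0.6464 0.3037 0.1661] tilt 0.53 open 0.0575 t 19.35 F [0.7 0.6 0.9] j [0.27 0.72 0.89 0.   1.52 0.27]
```

View pics/s9.png

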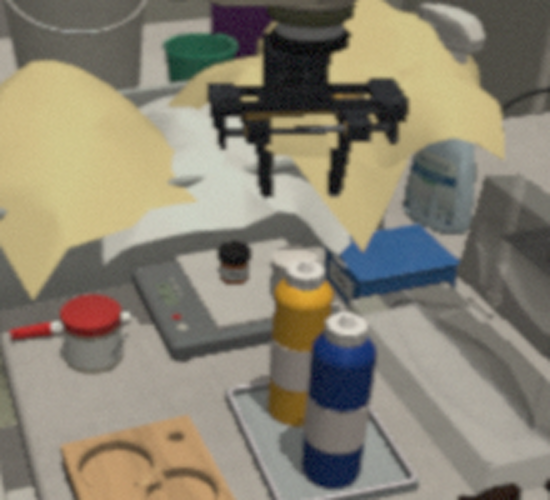

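```bash
python3 -m crank '[[10,-20,3,0,-0.3],[20,-40,3,0,-0.3],[31,-59,3,0,-0.3],[31,-59,3,0,-0.3],[31,-59,3,0,-0.3]]' 20;python3 -c "
from h import *
go(.587,.335,.064,90)
s=snap('wrist','w10',1.5)
print(wW2P([[.587,.340,.082]],s)*1.5)
snap('side','s10',2.5,(180,60,400,260))"
```

```text
clock: 19.9
position: [0.5859, 0.3341, 0.1568]
orientation: [-2.221, -2.222, 0.001]
wrist_force: [-0.6, -0.8, -0.6]
opening: 0.0574
shift mm [ 1.   1.2 92.8] heading 90.04 turn deg 0.04 pos [0.5859 0.3341 0.1568] tilt 0.04 open 0.0574 t 19.9 F [-0.6 -0.8 -0.6] j [ 0.34  0.66  1.04 -0.    1.44  0.34]
[[387.64316332 279.89860557]]
```

View pics/w10.png

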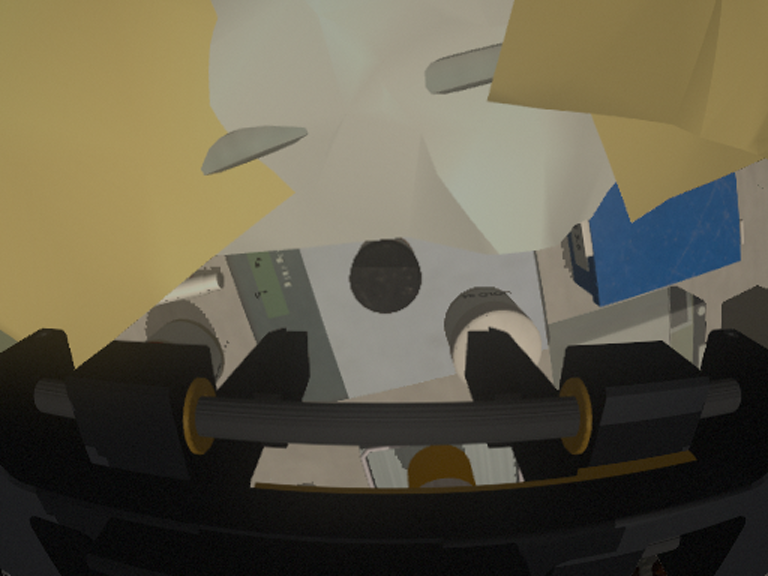

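View pics/s10.png

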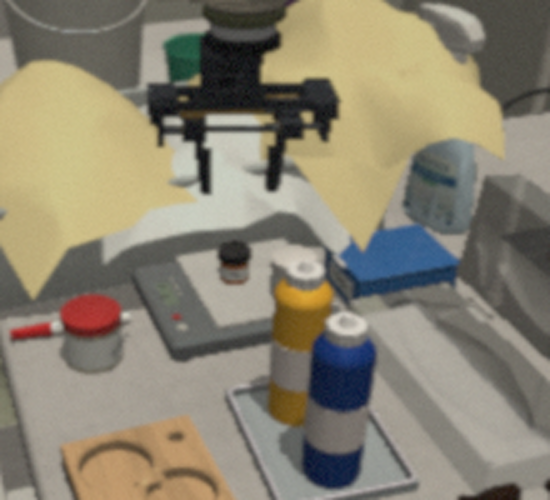

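```bash
python3 -m crank '[[3,0,25,0,-0.09],[3,0,45,0,-0.09],[3,0,60,0,-0.09],[3,0,70,0,-0.09],[3,0,70,0,-0.09]]' 20;python3 -c "
from h import *
go(.586,.337,.064,90)
s=snap('wrist','w11',1.5)"
```

```text
clock: 20.5
position: [0.5858, 0.3365, 0.0857]
orientation: [-2.221, -2.22, 0.004]
wrist_force: [-0.3, -0.7, 0.3]
opening: 0.0477
shift mm [ 0.5  0.2 21.7] heading 89.97 turn deg -0.03 pos [0.5858 0.3365 0.0857] tilt 0.15 open 0.0477 t 20.5 F [-0.3 -0.7  0.3] j [ 0.35  0.73  1.12 -0.    1.29  0.35]
```

View pics/w11.png

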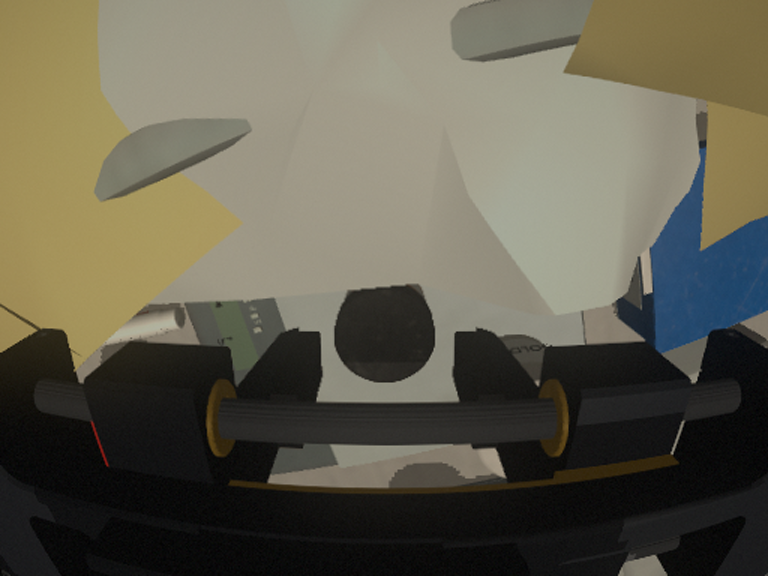

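```bash
python3 -c "
from h import *
s=monitor.get_state()
print(wP2W(np.array([[384,334],[384,287],[384,382]])/1.5,.082,s))"
```

```text
[[0.58589477 0.3418661  0.082     ]
 [0.5859179  0.35982576 0.082     ]
 [0.58586063 0.32180523 0.082     ]]
```

```bash
python3 -m crank '[[1,0,8,0,-0.09],[1,0,14,0,-0.09],[1,0,14,0,-0.09]]' 20; python3 -m crank '[[0,0,4,0,-0.09],[0,0,8,0,-0.09],[0,0,8,0,-0.09]]' 20;python3 -m crank '[[0,0,0,0,0.6],[0,0,0,0,0.6],[0,0,0,0,0.6],[0,0,0,0,0.6]]' 20;python3 -c "
from h import *
go(.586,.337,.064,90)"
```

```text
clock: 20.85
position: [0.5855, 0.3381, 0.0724]
orientation: [-2.221, -2.222, 0.002]
wrist_force: [-0.3, -0.0, -1.0]
opening: 0.0477
clock: 21.15
position: [0.5856, 0.3381, 0.0646]
orientation: [-2.221, -2.222, 0.001]
wrist_force: [-0.1, -0.0, -0.0]
opening: 0.0484
clock: 21.55
position: [0.5859, 0.3382, 0.0654]
orientation: [2.221, 2.222, 0.0]
wrist_force: [0.2, -0.3, 0.2]
opening: 0.0376
shift mm [-1.2  0.1  1.4] heading 90.02 turn deg 0.02 pos [0.5859 0.3382 0.0654] tilt 0.01 open 0.0376 t 21.55 F [ 0.2 -0.3  0.2] j [0.35 0.75 1.14 0.   1.25 0.35]
```

```bash
python3 -m crank '[[0,0,-15,0,0.6],[-4,0,-40,0,0.6],[-10,0,-70,0,0.6],[-15,0,-100,0,0.6],[-20,0,-130,0,0.6],[-20,0,-140,0,0.6],[-20,0,-140,0,0.6]]' 20;python3 -c "
from h import *
go(.5148,.0246,.22,106.7)
snap('side','s12',2.5,(180,60,400,260))
s=snap('wrist','w12',1.5)"
```

```text
clock: 22.25
position: [0.5861, 0.3183, 0.2062]
orientation: [2.221, 2.221, 0.003]
wrist_force: [0.3, -0.4, -1.8]
opening: 0.0374
shift mm [-293.7  -71.4  -14.2] heading 90.01 turn deg -16.69 pos [0.5861 0.3183 0.2062] tilt 0.13 open 0.0374 t 22.25 F [ 0.3 -0.4 -1.8] j [0.32 0.61 0.99 0.   1.54 0.32]
```

View pics/s12.png

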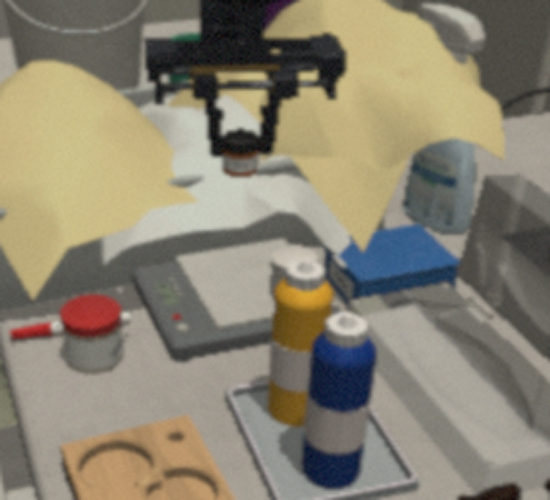

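View pics/w12.png

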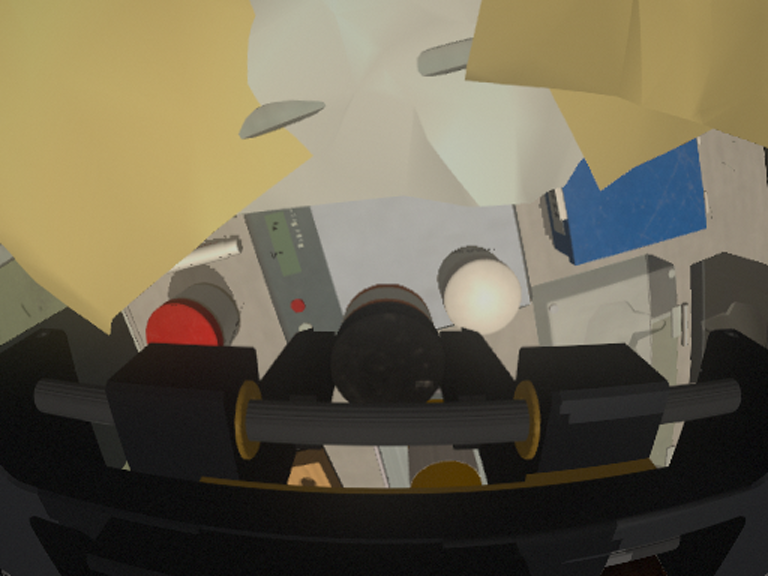

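```bash
python3 -m crank '[[-20,-5,-14,8,0.6],[-55,-14,-14,16,0.6],[-90,-23,-14,24,0.6],[-125,-32,-14,32,0.6],[-160,-41,-14,40,0.6],[-195,-50,-14,48,0.6],[-230,-59,-14,56,0.6],[-260,-67,-14,64,0.6]]' 20;python3 -c "
from h import *
go(.5106,.0235,.22,16.7)"
```

```text
clock: 23.15
position: [0.5178, 0.0569, 0.2175]
orientation: [-3.062, -0.698, 0.005]
wrist_force: [0.3, 0.2, -0.8]
opening: 0.0371
shift mm [-20.9  27.   -2.5] heading 25.68 turn deg 8.98 pos [0.5178 0.0569 0.2175] tilt 0.19 open 0.0371 t 23.15 F [ 0.3  0.2 -0.8] j [-0.12  0.35  1.41 -0.    1.38  1.  ]
```

```bash
python3 -m crank '[[-12,16,20,4.5,0.6],[-21,27,50,9,0.6],[-21,27,80,9,0.6],[-21,27,100,9,0.6],[-21,27,100,9,0.6],[-21,27,100,9,0.6]]' 20;python3 -c "
from h import *
go(.5106,.0235,.0375,16.7)
s=snap('wrist','w13',1.5)
import math
print(wW2P([[.514,.0245,.028]],s)*1.5)"
```

```text
clock: 23.75
position: [0.5117, 0.0249, 0.1188]
orientation: [-3.106, -0.465, 0.002]
wrist_force: [0.5, 0.6, -0.3]
opening: 0.0372
shift mm [-1.3  1.1 81.3] heading 17.03 turn deg 0.33 pos [0.5117 0.0249 0.1188] tilt 0.1 open 0.0372 t 23.75 F [ 0.5  0.6 -0.3] j [-0.18  0.44  1.59  0.    1.12  1.09]
[[387.00396492 280.67478461]]
```

View pics/w13.png

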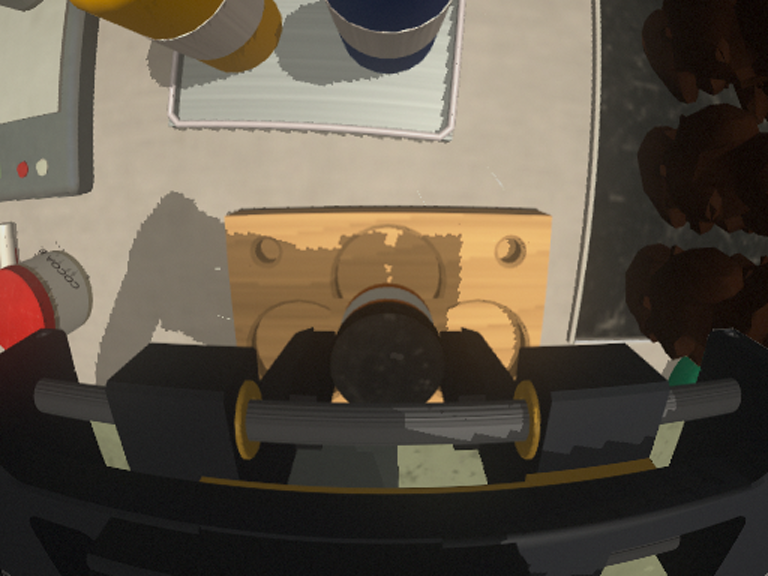

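```bash
python3 -m crank '[[-1,1,25,0.3,0.6],[-1,1,45,0.3,0.6],[-1,1,62,0.3,0.6],[-1,1,72,0.3,0.6],[-1,1,77,0.3,0.6],[-1,1,79,0.3,0.6],[-1,1,79,0.3,0.6]]' 20;python3 -c "
from h import *
go(.5106,.0235,.0375,16.7)"
```

```text
clock: 24.5
position: [0.5116, 0.0234, 0.0407]
orientation: [3.108, 0.457, 0.001]
wrist_force: [1.3, 0.1, -0.8]
opening: 0.0375
shift mm [-0.9 -0.4  3.2] heading 16.73 turn deg 0.03 pos [0.5116 0.0234 0.0407] tilt 0.06 open 0.0375 t 24.5 F [ 1.3  0.1 -0.8] j [-0.19  0.56  1.67 -0.    0.91  1.09]
```

```bash
python3 -m crank '[[0,0,2,0,0.6],[0,0,3,0,0.6],[0,0,3,0,0.6]]' 20;python3 -m crank '[[0,0,0,0,0.1],[0,0,0,0,-0.3],[0,0,0,0,-0.3],[0,0,0,0,-0.3]]' 20;python3 -m crank '[[0,0,-10,0,-0.3],[0,0,-35,0,-0.3],[0,0,-65,0,-0.3],[0,0,-95,0,-0.3],[0,0,-110,0,-0.3],[0,0,-110,0,-0.3]]' 20;python3 -c "
from h import *
go(.5106,.0235,.0375,16.7)
s=snap('wrist','w14',1.5)
snap('side','s14',2.5,(180,60,400,300))"
```

```text
clock: 24.8
position: [0.5113, 0.0234, 0.0374]
orientation: [3.108, 0.457, 0.0]
wrist_force: [-0.3, 0.2, -0.8]
opening: 0.0374
clock: 25.2
position: [0.5113, 0.0234, 0.0373]
orientation: [3.108, 0.457, 0.0]
wrist_force: [0.1, -0.3, 0.3]
opening: 0.0573
clock: 25.8
position: [0.5121, 0.0233, 0.1498]
orientation: [3.107, 0.457, 0.008]
wrist_force: [0.3, -0.4, -0.4]
opening: 0.0573
shift mm [ -1.9  -0.9 112.3] heading 16.72 turn deg 0.02 pos [0.5121 0.0233 0.1498] tilt 0.29 open 0.0573 t 25.8 F [ 0.3 -0.4 -0.4] j [-0.19  0.4   1.55  0.    1.19  1.09]
```

View pics/s14.png

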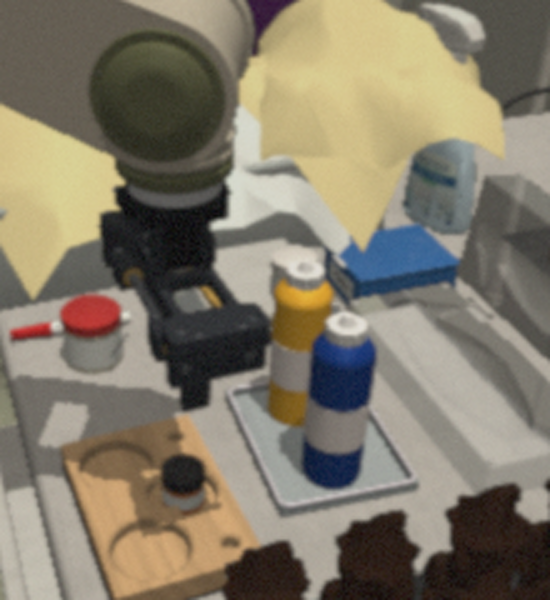

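View pics/w14.png

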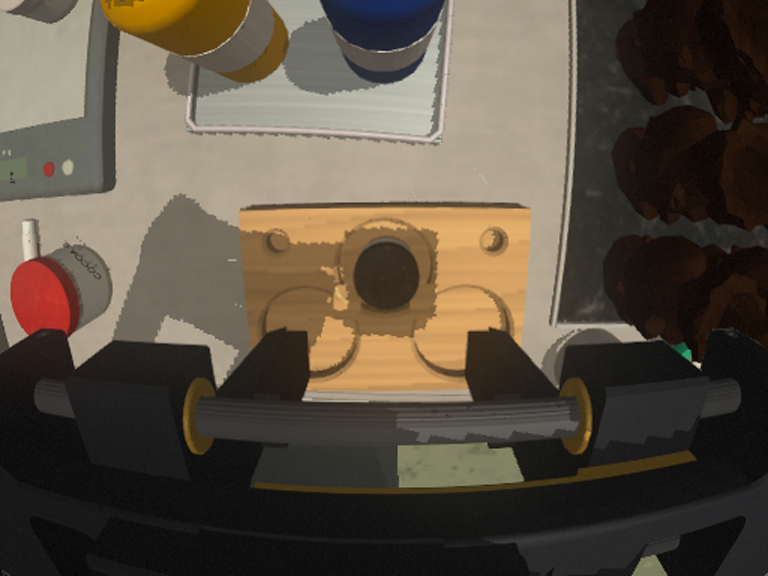

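```bash
python3 -c "
from h import *
go(.6527,.066,.24,16.7)"; python3 -m crank '[[0,0,-40,0,-0.6],[0,0,-85,0,-0.6],[30,0,-90,0,-0.6],[65,0,-90,0,-0.6],[100,0,-90,0,-0.6],[130,-1,-90,0,-0.6],[147,-1,-90,0,-0.6],[147,-1,-90,0,-0.6]]' 25;python3 -c "
from h import *
s=snap('wrist','w15',1.5)
go(.6527,.066,.118,16.7)
print(wW2P([[.6527,.066,.165],[.633,.154,.165]],s)*1.5)"
```

```text
shift mm [148.    0.  -92.9] heading 16.72 turn deg 0.02 pos [0.5109 0.0235 0.1471] tilt 0.01 open 0.0577 t 25.9 F [-0.2 -0.6 -0.1] j [-0.19  0.4   1.55  0.    1.19  1.09]
clock: 26.7
position: [0.6526, 0.0671, 0.2345]
orientation: [-3.107, -0.458, 0.005]
wrist_force: [-0.9, 0.5, 0.2]
opening: 0.0703
shift mm [  1.1   1.2 117.1] heading 16.74 turn deg 0.04 pos [0.6516 0.0668 0.2351] tilt 0.19 open 0.0706 t 26.75 F [-0.4  0.7 -0.5] j [-0.08  0.58  0.97 -0.    1.6   1.2 ]
[[387.21808718 296.42391921]
 [217.31326839 283.62034567]]
```

View pics/w15.png

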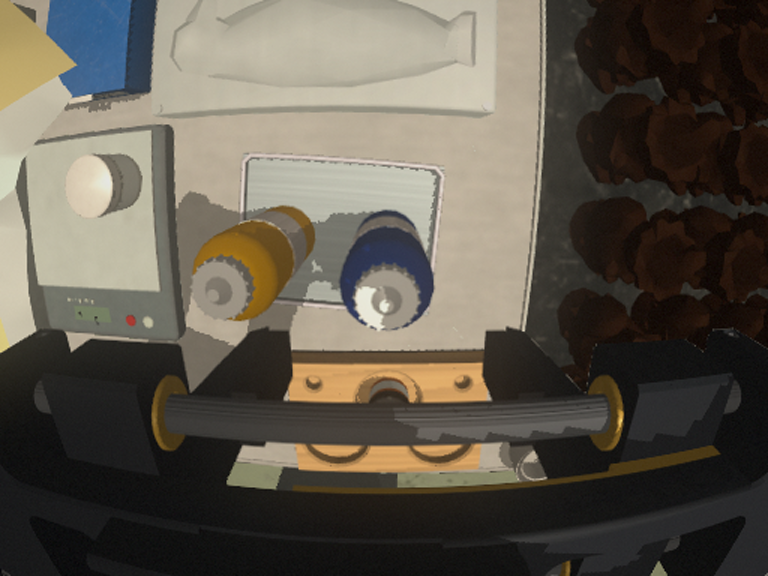

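```bash
python3 -m crank '[[1,1,30,0,-0.6],[1,1,60,0,-0.6],[1,1,90,0,-0.6],[1,1,110,0,-0.6],[1,1,116,0,-0.6],[1,1,116,0,-0.6]]' 25;python3 -m crank '[[0,0,0,0,0.4],[0,0,0,0,0.4],[0,0,0,0,0.4],[0,0,0,0,0.4]]' 25; python3 -c "
from h import *
go(.4866,-.0381,.22,16.7)";python3 -m crank '[[0,0,-20,0,0.4],[0,0,-50,0,0.4],[0,0,-80,0,0.4],[0,0,-105,0,0.4],[0,0,-105,0,0.4]]' 25;python3 -c "
from h import *
go(.4866,-.0381,.22,16.7)"
```

```text
clock: 27.35
position: [0.6522, 0.0657, 0.1209]
orientation: [-3.108, -0.456, 0.002]
wrist_force: [0.8, 0.2, 0.1]
opening: 0.0706
clock: 27.75
position: [0.6534, 0.0661, 0.1225]
orientation: [3.108, 0.457, 0.003]
wrist_force: [0.1, 0.9, 6.4]
opening: 0.0534
shift mm [-189.5   51.9  -97.9] heading 16.72 turn deg 0.02 pos [0.6534 0.0661 0.1225] tilt 0.13 open 0.0534 t 27.75 F [0.1 0.9 6.4] j [-0.08  0.66  1.15  0.    1.33  1.2 ]
clock: 28.25
position: [0.6539, 0.0659, 0.2296]
orientation: [3.107, 0.457, 0.01]
wrist_force: [0.9, -0.8, -2.3]
opening: 0.0533
shift mm [-190.2   51.4    8.6] heading 16.72 turn deg 0.02 pos [0.6539 0.0659 0.2296] tilt 0.37 open 0.0533 t 28.25 F [ 0.9 -0.8 -2.3] j [-0.08  0.58  0.99 -0.    1.57  1.2 ]
```

```bash
python3 -m crank '[[-30,8,5,0,0.4],[-65,18,5,0,0.4],[-100,28,5,0,0.4],[-135,37,5,0,0.4],[-165,45,5,0,0.4],[-190,51.5,10,0,0.4],[-190,51.5,30,0,0.4],[-190,51.5,30,0,0.4]]' 25;python3 -c "
from h import *
go(.4866,-.0381,.1345,16.7)
s=snap('wrist','w16',1.5)
snap('side','s16',2.5,(180,100,400,320))"
```

```text
clock: 29.05
position: [0.4839, -0.0378, 0.1934]
orientation: [-3.106, -0.455, 0.009]
wrist_force: [0.6, 0.1, -1.5]
opening: 0.0533
shift mm [ 2.8  1.2 58.9] heading 16.66 turn deg -0.04 pos [ 0.4839 -0.0378  0.1934] tilt 0.35 open 0.0533 t 29.05 F [ 0.6  0.1 -1.5] j [-0.32  0.31  1.54 -0.    1.29  0.96]
```

View pics/s16.png

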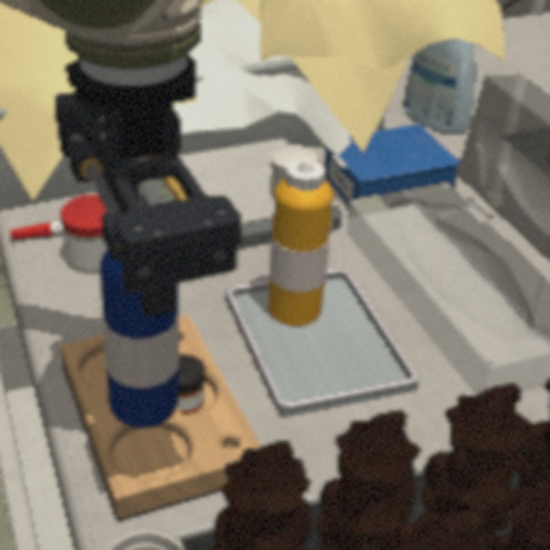

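View pics/w16.png

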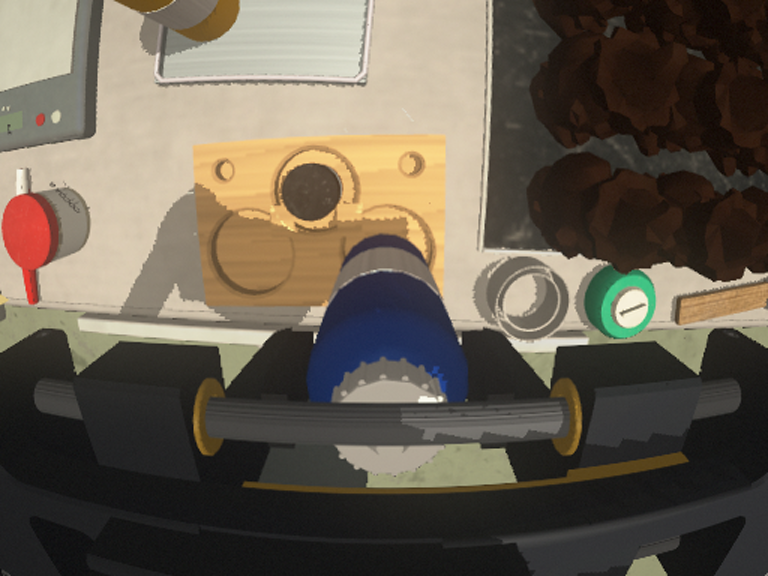

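```bash
python3 -m crank '[[2.5,1,15,0,0.4],[2.5,1,25,0,0.4],[2.5,1,32,0,0.4],[2.5,1,32,0,0.4]]' 25;python3 -c "
from h import *
go(.4864,-.0378,.1345,16.7)"
```

```text
clock: 29.55
position: [0.4882, -0.038, 0.1635]
orientation: [-3.107, -0.457, 0.003]
wrist_force: [0.2, -0.2, -0.3]
opening: 0.0532
shift mm [-1.6 -0.7 29. ] heading 16.74 turn deg 0.04 pos [ 0.4882 -0.038   0.1635] tilt 0.1 open 0.0532 t 29.55 F [ 0.2 -0.2 -0.3] j [-0.32  0.35  1.58 -0.    1.21  0.96]
```

```bash
python3 -m crank '[[-1.5,-0.5,8,0,0.4],[-1.5,-0.5,14,0,0.4],[-1.5,-0.5,19,0,0.4],[-1.5,-0.5,19,0,0.4]]' 25;python3 -c "
from h import *
go(.4864,-.0378,.1345,16.7)";python3 -m crank '[[0,0,4,0,0.4],[0,0,7,0,0.4],[0,0,9,0,0.4],[0,0,9,0,0.4]]' 25;python3 -c "
from h import *
go(.4864,-.0378,.1345,16.7)"
```

```text
clock: 29.95
position: [0.4866, -0.0381, 0.1446]
orientation: [-3.108, -0.457, 0.002]
wrist_force: [-1.2, -0.6, -1.5]
opening: 0.053
shift mm [-0.1 -0.4 10.1] heading 16.72 turn deg 0.02 pos [ 0.4866 -0.0381  0.1446] tilt 0.07 open 0.053 t 29.95 F [-1.2 -0.6 -1.5] j [-0.32  0.37  1.62 -0.    1.16  0.96]
clock: 30.35
position: [0.4868, -0.0382, 0.136]
orientation: [-3.108, -0.457, 0.001]
wrist_force: [0.1, 0.3, -1.2]
opening: 0.0534
shift mm [-0.3 -0.5  1.5] heading 16.72 turn deg 0.02 pos [ 0.4868 -0.0382  0.136 ] tilt 0.03 open 0.0534 t 30.35 F [ 0.1  0.3 -1.2] j [-0.32  0.38  1.63  0.    1.13  0.96]
```

```bash
python3 -m crank '[[0,0,2,0,0.4],[0,0,2,0,0.4],[0,0,2,0,0.4]]' 25;python3 -m crank '[[0,0,0,0,0],[0,0,0,0,-0.6],[0,0,0,0,-0.6],[0,0,0,0,-0.6]]' 25;python3 -m crank '[[0,0,-10,0,-0.6],[0,0,-40,0,-0.6],[0,0,-75,0,-0.6],[0,0,-105,0,-0.6],[0,0,-105,0,-0.6]]' 25;python3 -c "
from h import *
go(.6326,.154,.24,16.7)
s=snap('wrist','w17',1.5)
snap('side','s17',2.5,(180,100,400,320))"
```

```text
clock: 30.65
position: [0.4869, -0.0382, 0.1343]
orientation: [3.108, 0.457, 0.0]
wrist_force: [-0.1, -0.5, -2.1]
opening: 0.0533
clock: 31.05
position: [0.487, -0.0383, 0.1344]
orientation: [3.108, 0.457, 0.001]
wrist_force: [-0.5, 0.2, 0.1]
opening: 0.0702
clock: 31.55
position: [0.4882, -0.0386, 0.2437]
orientation: [3.104, 0.456, 0.012]
wrist_force: [0.6, 0.3, -0.7]
opening: 0.0706
shift mm [ 193.6 -142.9    4.3] heading 16.72 turn deg 0.02 pos [ 0.4882 -0.0386  0.2437] tilt 0.48 open 0.0706 t 31.55 F [ 0.6  0.3 -0.7] j [-0.32  0.27  1.45  0.    1.41  0.96]
```

View pics/s17.png

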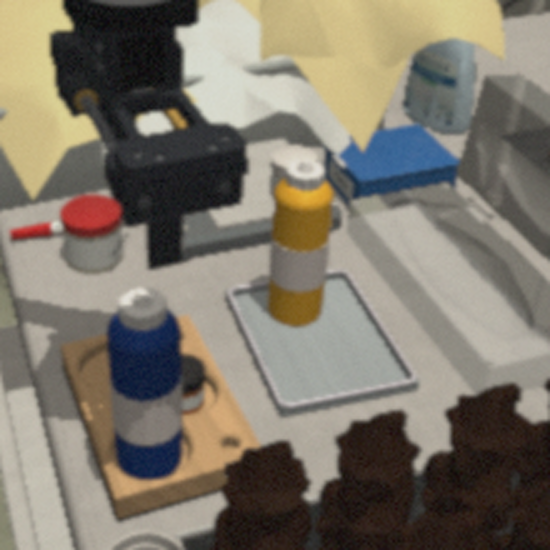

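View pics/w17.png

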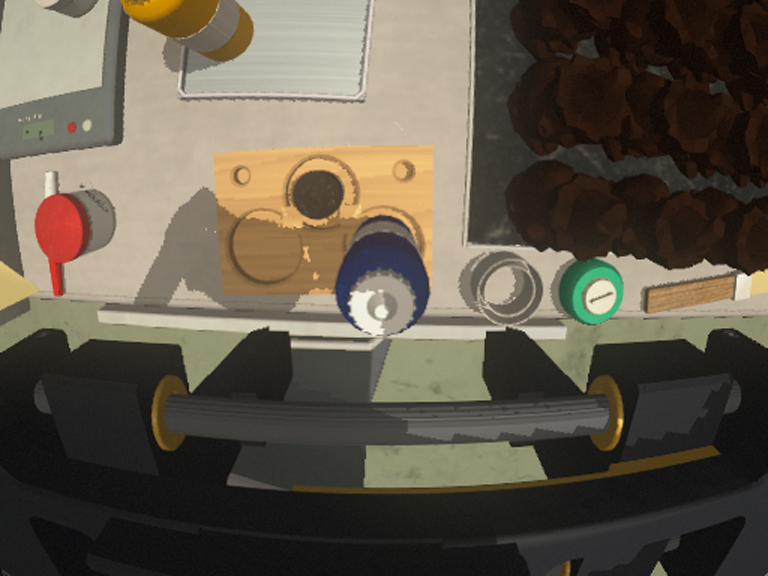

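Blue stands upright in its hole (it looks the same as before it was picked). Now for the yellow one.

```bash
python3 -m crank '[[25,-20,4,0,-0.7],[55,-43,4,0,-0.8],[90,-68,4,0,-0.8],[125,-94,4,0,-0.8],[160,-119,4,0,-0.8],[193,-143,4,0,-0.8],[193,-143,4,0,-0.8],[193,-143,4,0,-0.8]]' 25;python3 -c "
from h import *
s=snap('wrist','w18',1.5)
go(.6326,.154,.118,16.7)
print(wW2P([[.6326,.154,.165]],s)*1.5)"
```

```text
clock: 32.45
position: [0.6302, 0.1547, 0.2333]
orientation: [-3.108, -0.458, 0.005]
wrist_force: [-0.2, 0.2, -0.3]
opening: 0.0793
shift mm [  2.8   0.7 116. ] heading 16.72 turn deg 0.02 pos [0.6301 0.1539 0.234 ] tilt 0.14 open 0.0795 t 32.5 F [ 0.1 -0.4  0. ] j [ 0.06  0.56  1.   -0.    1.58  1.34]
[[387.50861677 292.75401105]]
```

View pics/w18.png

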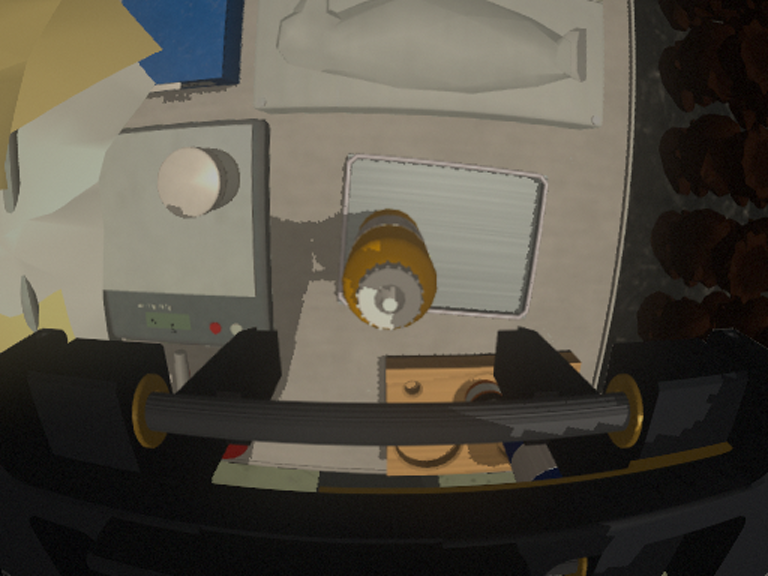

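```bash
python3 -m crank '[[2,1,30,0,-0.8],[2,1,60,0,-0.8],[2,1,90,0,-0.8],[2,1,110,0,-0.8],[2,1,117,0,-0.8],[2,1,117,0,-0.8],[2,1,117,0,-0.8]]' 25;python3 -m crank '[[0,0,0,0,0.4],[0,0,0,0,0.4],[0,0,0,0,0.4],[0,0,0,0,0.4],[0,0,0,0,0.4]]' 25; python3 -c "
from h import *
go(.4568,.0616,.22,16.7)";python3 -m crank '[[0,0,-20,0,0.4],[0,0,-50,0,0.4],[0,0,-80,0,0.4],[0,0,-105,0,0.4],[0,0,-105,0,0.4]]' 25;python3 -c "
from h import *
go(.4568,.0616,.225,16.7)"
```

```text
clock: 33.2
position: [0.6332, 0.1534, 0.1196]
orientation: [3.108, 0.456, 0.003]
wrist_force: [0.1, 0.3, 1.2]
opening: 0.0794
clock: 33.7
position: [0.633, 0.154, 0.1187]
orientation: [-3.108, -0.457, -0.001]
wrist_force: [-0.5, 0.8, 3.3]
opening: 0.0534
shift mm [-195.2   37.8 -101.5] heading 16.72 turn deg 0.02 pos [0.633  0.154  0.1187] tilt 0.05 open 0.0534 t 33.7 F [-0.5  0.8  3.3] j [0.06 0.65 1.17 0.   1.32 1.34]
clock: 34.2
position: [0.6338, 0.154, 0.2264]
orientation: [3.108, 0.457, 0.01]
wrist_force: [0.7, -0.1, -2.0]
opening: 0.0535
shift mm [-196.1   37.6    0.3] heading 16.72 turn deg 0.02 pos [0.6338 0.154  0.2264] tilt 0.35 open 0.0535 t 34.2 F [ 0.7 -0.1 -2. ] j [ 0.06  0.57  1.01 -0.    1.56  1.34]
```

```bash
python3 -m crank '[[-30,6,0,0,0.4],[-65,13,0,0,0.4],[-100,20,0,0,0.4],[-135,27,0,0,0.4],[-170,33,0,0,0.4],[-195,37.5,5,0,0.4],[-195,37.5,25,0,0.4],[-195,37.5,40,0,0.4]]' 25;python3 -m crank '[[0,0,10,0,0.4],[0,0,20,0,0.4],[0,0,20,0,0.4],[0,0,20,0,0.4]]' 25;python3 -c "
from h import *
go(.4569,.0613,.1305,16.7)
s=snap('wrist','w19',1.5)"
```

```text
clock: 35.0
position: [0.4554, 0.0617, 0.1813]
orientation: [-3.108, -0.455, 0.003]
wrist_force: [0.8, 0.1, -2.3]
opening: 0.0533
clock: 35.4
position: [0.457, 0.062, 0.1632]
orientation: [-3.108, -0.457, 0.0]
wrist_force: [-0.6, 0.3, -2.5]
opening: 0.0529
shift mm [-0.3  0.6 32.7] heading 16.73 turn deg 0.03 pos [0.457  0.062  0.1632] tilt 0.01 open 0.0529 t 35.4 F [-0.6  0.3 -2.5] j [-0.12  0.3   1.66 -0.    1.18  1.16]
```

View pics/w19.png

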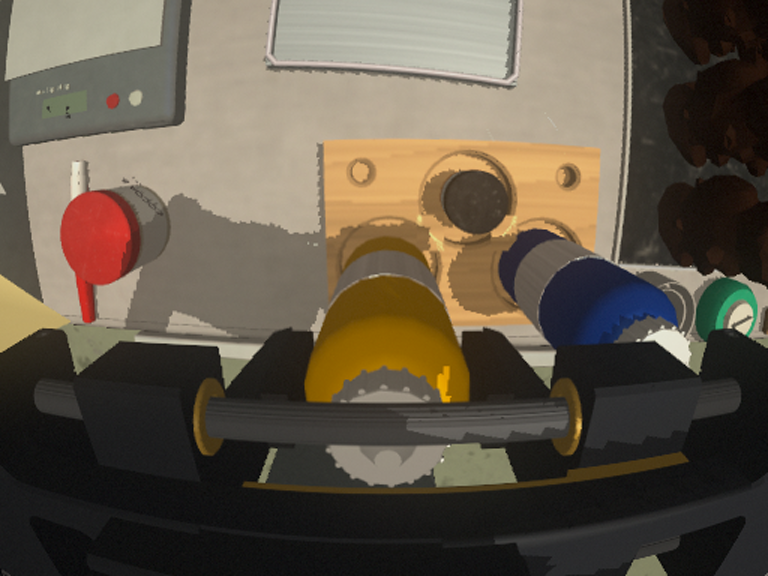

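```bash
python3 -m crank '[[0,0.5,10,0,0.4],[0,0.5,18,0,0.4],[0,0.5,24,0,0.4],[0,0.5,24,0,0.4]]' 25;python3 -m crank '[[0,0,4,0,0.4],[0,0,7,0,0.4],[0,0,7,0,0.4]]' 25;python3 -c "
from h import *
go(.4569,.0613,.1305,16.7)"
```

```text
clock: 35.85
position: [0.4565, 0.0615, 0.1382]
orientation: [-3.108, -0.457, 0.003]
wrist_force: [0.1, 0.6, -2.5]
opening: 0.0527
clock: 36.15
position: [0.4568, 0.0615, 0.1319]
orientation: [-3.108, -0.457, 0.001]
wrist_force: [0.2, -0.3, -1.8]
opening: 0.0532
shift mm [0.  0.2 1.4] heading 16.72 turn deg 0.02 pos [0.4568 0.0615 0.1319] tilt 0.04 open 0.0532 t 36.15 F [ 0.2 -0.3 -1.8] j [-0.12  0.35  1.7   0.    1.09  1.15]
```

```bash
python3 -m crank '[[0,0,1.5,0,0.4],[0,0,1.5,0,0.4],[0,0,1.5,0,0.4]]' 25;python3 -m crank '[[0,0,0,0,0],[0,0,0,0,-0.6],[0,0,0,0,-0.6],[0,0,0,0,-0.6]]' 25;python3 -m crank '[[0,0,-10,0,-0.6],[0,0,-40,0,-0.6],[0,0,-75,0,-0.6],[0,0,-110,0,-0.6],[-40,0,-130,0,-0.6],[-80,0,-130,0,-0.6],[-80,0,-130,0,-0.6]]' 25;python3 -c "
from h import *
go(.4569,.0613,.1305,16.7)
s=snap('wrist','w20',1.5)
print(wW2P([[.4569,.0613,.176],[.4866,-.038,.176]],s)*1.5)
snap('side','s20',2.5,(180,100,400,320));snap('top','t20',2.5,(150,80,400,260))"
```

```text
clock: 36.45
position: [0.457, 0.0614, 0.1308]
orientation: [3.108, 0.457, 0.0]
wrist_force: [0.2, 0.2, -2.7]
opening: 0.053
clock: 36.85
position: [0.4571, 0.0614, 0.1309]
orientation: [3.108, 0.457, 0.001]
wrist_force: [0.4, 0.8, 0.3]
opening: 0.0706
clock: 37.55
position: [0.3772, 0.0382, 0.262]
orientation: [3.108, 0.455, 0.002]
wrist_force: [-0.4, -0.3, -0.4]
opening: 0.0703
shift mm [ 82.8   0.6 131.6] heading 16.67 turn deg -0.03 pos [0.3772 0.0382 0.262 ] tilt 0.07 open 0.0703 t 37.55 F [-0.4 -0.3 -0.4] j [-0.21  0.05  1.67 -0.    1.42  1.07]
[[386.35350468 131.58259298]
 [576.65878234 140.63996464]]
```

View pics/s20.png

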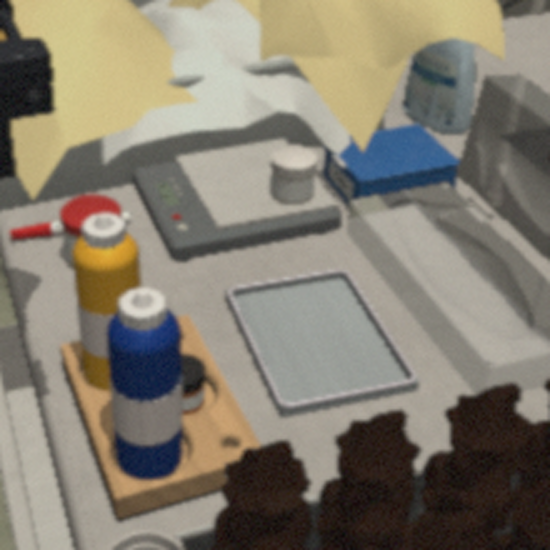

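View pics/t20.png

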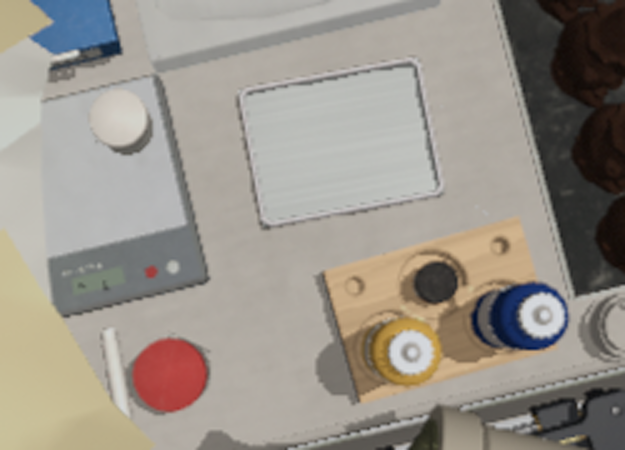

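View pics/w20.png

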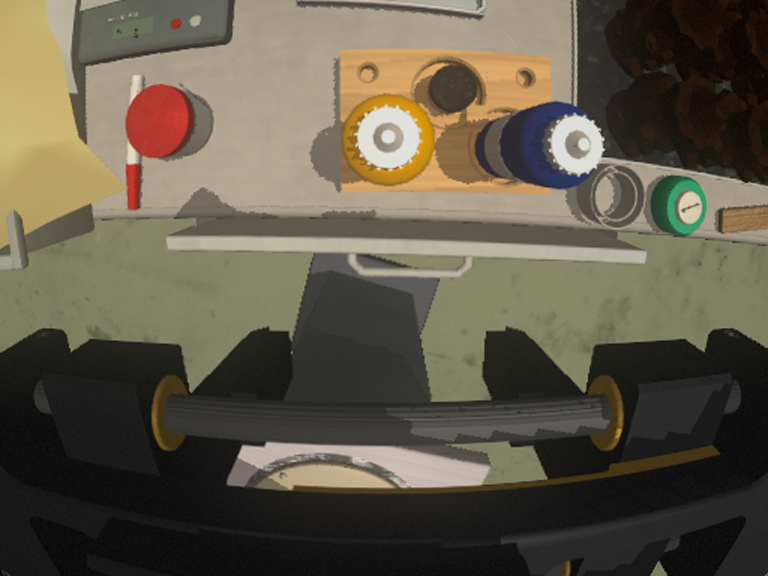

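```bash
python3 -c "
from h import *
print(P2W('top',[[324.4,193.2]],.054),P2W('top',[[198,128]],.092))
from station import job
print(job.finish_job())"
```

```text
[[0.51241664 0.0249906  0.054     ]] [[0.64187388 0.29985699 0.092     ]]
the job is handed in; nothing more can be done
None
```

I handed the job in at about 37.7 s of the 136 s allowed; the system gives no verdict, so everything below comes from my own last pictures.

- **What I did:**
  - Both bottles went onto the drip tray.
  - The white pot went onto the pan, behind and to the right. I turned the gripper there to stay clear of the cloth hanging over the scale.
  - The black-lidded pot went into the stand's rear hole.
  - Each bottle went back into the hole it came from.
- **Bottles:** in the last top picture both caps are within about 1 pixel (1–2 mm) of where they started.
- **Black-lidded pot:** it sits about 2–3 mm from the centre of the rear hole.
- **White pot:** it stands on the pan about 3 cm behind and 4–5 cm to the right of its centre.
- **Red-lidded pot:** it hasn't moved by more than a pixel.
- **Overall:** everything looks upright, the gripper is open and clear of everything, and no contact force stood out.
- **Checks that disagreed:** during measuring, the side camera read positions to the left or right 5–10 mm differently from the top and wrist cameras. I used the top and wrist cameras, and the grasps fitted them. When I let go of the blue bottle on the tray, the tool stood about 2 mm higher than expected, and gripping it again pushed up on the wrist with about 6 N. It had no visible effect.

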